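# Press a foam-tape coupon in locking pliers

## Task

Take the coupon with the amber tape from the white rack and stand it fully home in the nest between the jaws of the locking pliers, which stand loose on their base plate. Squeeze the handles together until they snap over centre and stay shut by themselves, let go, and leave the coupon clamped for at least three seconds with nothing touching the pliers; then pull the release lever towards its handle to open the jaws, and leave the coupon standing home in the nest, jaws open, lever free. Do not force the handles or the lever (never grip them with more than 30 N), do not shove the pliers from their place, and leave the green coupon and the other things alone.

Things in the scene. Friction and masses are not known exactly. Their poses are not given: they have to be found in the camera images.
- coupon_amber: coupon to press: two bright steel plates with amber foam tape between and a 12 mm amber band round it near the top, rigid, standing on edge: 60 mm long (own x), 10 thick (own y), 80 tall (z), about 130 g. Origin: centre of its underside; both ways round are alike. Grip it across the 10 mm within 25 mm of its top, so that the fingers stay above the jaws
- coupon_green: coupon of the same size with green tape and band, in the other slot of the rack; leave it
- rack: white fixed rack, 160 x 44 mm, 32 high, two slots end to end along its own x. A coupon stands in each, length along the rack, middles 41 mm either side of the rack's, underside 8 mm above the rack's underside, about 55 mm of it showing. Which coupon is where varies. Origin: centre of the underside
- pliers: locking pliers lying flat; frame, fixed jaw and fixed handle are bolted to a grey base plate (146 x 84 x 8 mm) that stands loose on paper: over 5 N from one side slides or turns it. Origin: underside; x from handles to jaws, y to the moving handle. 'At (a, b)': mm in this frame. Handles and lever: 20 to 44 above the underside. The linkage's hidden setting varies where and how hard the handles snap
- nest (a point): middle of the nest's floor, at (65, 0), 8 mm above the pliers' underside. The coupon stands here on edge, length along the pliers' x. End stops leave 64 mm for its length (lead-ins, 31 high). Across, the fixed jaw's face is at y = -5, guides at +8, the open pad at +7: lower the coupon with its middle at y = +1. Jaws reach 41 above the pliers' underside, rivets of the linkage 46
- pad: sprung rubber pad, 24 x 18 mm, on the moving jaw; presses the coupon against the fixed jaw with about 30 to 55 N when locked. Origin: centre of its face
- jaw (a joint): angle of the moving jaw, rad: 0 open (sprung open), grows as it closes; about 0.05 to 0.10 when locked on a coupon
- handle: moving handle: steel channel 24 mm tall, 10 wide, 142 long, slate sleeve on its outer side. Origin: its pivot on the jaw; it reaches along its own -x. Squeezed towards the fixed handle it gets stiffer, up to 8 to 16 N at the squeeze point, then gives way, snaps over centre against a stop and stays by itself
- fixed_handle (a point): point at (-48, -21), 32 mm above the underside, on the outer face of the fixed handle, which runs from x = -76 to -14. Behind it a screw knob (13 mm thick) reaches to x = -89 at y = -15
- squeeze_point (a point): point on the outer face of the moving handle, opposite fixed_handle, 32 mm above the underside: at about (-46, 39 to 46) when open; it locks somewhere between y = 18 and y = 28: feel for it. For one finger, the other on the fixed handle, so that evenly closing fingers end centred between y = -1.5 and +3.5
- handle_end (a point): point on the outer face of the moving handle near its free end, opposite the lever's tab: at about (-104, 50 to 64) when open, (-109, 11 to 29) when locked, 32 mm above the underside
- lever_tab (a point): middle of the inner face of the release lever's tab (30 long, 22 tall, 4 mm thick, chrome), beyond the fixed handle: at about (-115, 16 to 31) open, (-110, -24 to -6) locked. Pull it to the moving handle, or pinch it and handle_end together (35 mm apart when locked): after 6 mm it meets the link and takes 3 to 9 N till the pliers spring open; the handle's end swings out 40 mm: follow, then let go
- lever (a joint): angle of the release lever on its handle, rad: 0 at rest (sprung back), grows as the tab is pulled towards the handle; meets the link at about 0.08, stops at 0.25

How it is judged:
By the outcome, as a careful person would: the job done as asked, in the order asked, and still so for the second after the job is handed in, with the robot touching nothing.
It also fails if it takes over 58 s, if anything falls off the work surface, if the arm or the gripper's body presses on something with over 40 N, if the wrist force passes 120 N, or if a joint passes its speed limit or range.

## Robot

A 6-joint arm with a two-finger parallel gripper is mounted at the origin on a cart in front of the work surface, level with it; the furniture and walls round the work are solid. World frame = base frame: x ahead of the robot, y to its left, z up, the work surface at z = 0. Lengths are in mm, angles in degrees, forces in N, time in s.
With the tool pointing down it reaches from about 300 to 850 mm from the base axis. Payload 4.2 kg.
Tool frame: the origin (TCP) lies between the finger pads; the fingertips stand 8 mm ahead of it and the grasp point (between the pads) lies 11 mm behind it; x points along the fingers, y is the direction in which the jaws open and shut, and the axes are right-handed (so a half turn about x gives the same grasp; the last joint's range is limited). The gripper opens to 91 mm and grips with 3 to 60 N. Pads are 32 mm wide; open, the fingers measure 118 mm over their backs; the gripper's body (76 mm by 178 mm) begins 60 mm behind the grasp point.
Start: joints at [62.281, 18.312, 89.639, -0, 72.044, -1.146], TCP at [257.231, 514.271, 221.976] pointing down, gripper open.
Joint ranges: [-177.97, 177.97], [-48.28, 115.42], [12.27, 149.76], [-77.06, 257.06], [2.81, 150.46], [-146.56, 146.56]. Speed limits (degrees/s): [147.25, 147.25, 180, 180, 180, 180].

## Interface

Orientations are given as [roll, pitch, yaw] about the fixed x, y, z axes, in that order (R = Rz(yaw) Ry(pitch) Rx(roll)).
In Python, from workcell import env gives the robot as it stands.
- The arm moves only by the tool arm_command, never from a script. Its arguments are lists of equal length, an entry for each row: "slide": the shift along the tool's x, y, z in cm, a list of three; "turn": the turn, a rotation vector about the tool's x, y, z in rad, a list of three; "grip": the closure in counts, from 0 (fully open) to 255 (shut). A call has 1 to 20 rows; each row is the pose to reach, as a shift and turn from the pose commanded when the call began, along the tool's axes at that moment; what a row does not reach only later rows make up. A row lasts 1/12 s, in which the tool goes at most 41.7 mm and 7.16 degrees, less where a joint would pass 70% of its speed; a pose out of reach is approached as far as the arm can. A call with a gripper value outside its range is refused whole. The fingers move at their own pace and stop on an object; "newtons" is the grip in N (left out, the last holds). Time passes only in rows, so rows that repeat a pose let the fingers close. It gives the time, the measured TCP pose, the force and the opening at its end, in the units of the state.
- env.state(): the state, without advancing time (a new reading comes with each control period).
- env.grab_frame(name): name is "scene" or "side" or "wrist"; returns (picture, depth): 384x512x3 uint8, red, green, blue; 384x512 float32, mm along the optical axis (not along the pixel's ray), 0 where there is no reading.
- env.calibration(name): a dict with "K" (3x3 intrinsics, pixels), "k1" (the pictures are not rectified: a ray, as slopes to the right and down, at radius r is drawn at 1 + k1 r^2 times it, then the intrinsics apply), "camera_from_world" (4x4, takes a point from world to camera coordinates); the wrist camera has in their place "T_tool_cam" (4x4, takes a point from camera to tool coordinates, whose origin is the TCP and whose axes are the tool frame's). Camera axes: x right, y up, looking along -z (the intrinsics and any distortion apply to the point x, -y, -z); pixel columns grow to the right and rows downward; lengths in mm; the calibration is good to about 2 mm. A picture is of the moment at which its call begins: read the wrist's pose just before it. calibration takes no time and is no camera call.
- env.job_done(): hands the job in, once; it reports no verdict.
Trained networks look in the newest picture that a camera, given by its name, has taken for a name from the list of things; names that differ only in an ending like _2 or _b are one class to them, and where a whole thing is asked for, a point or a joint stands for the part that bears it (a point fixed in the world has none). Each returns a list of dicts, best first, with "p" (0 to 1); they miss things now and then, are a little off and sometimes report something else, mostly with a low value. They report only what shows in the picture. A call takes as long as a camera call.
- env.search_frame(camera, label): "point" ([x, y, z] in mm, in world coordinates, good to about 4 mm: the middle of the surface that is visible of it).
The state is a dict: "time_s": time; "qpos": joint angles; "qvel": joint speeds; "effort": joint torques, N m; "ee_pos": TCP position; "ee_rot": TCP orientation; "force": force on the tool from outside, world axes, zero at the start; "torque": the same for the moment, N m; "gripper_width": finger opening in mm.
Only numpy, scipy, OpenCV 4.12 (cv2) and the standard library are available. Lean on these libraries where they do the work, as an engineer would, in place of code of your own. Each camera call takes 0.05 s, during which the arm holds its last target.

## Working session

There is one attempt and no reset: what is moved stays moved. The work goes in short steps, Python scripts to look and compute and a tool call to move; the robot and the scene stay as the last step left them, time stands still between calls to the robot, and variables do not carry over. Pictures are saved under pics/ and viewed, and the job is handed in when it is done.

Besides the shell and the picture viewer there is one more tool, called after "Emit:" as a command line: name --argument value ..., lists and objects as JSON in quotes. arm_command: Moves the arm, as the interface text tells. Its arguments: {"type":"object","properties":{"slide":{"type":"array","items":{"type":"array","items":{"type":"number"}}},"turn":{"type":"array","items":{"type":"array","items":{"type":"number"}}},"grip":{"type":"array","items":{"type":"number"}},"newtons":{"type":"number"}},"required":["slide","turn","grip"]}

```bash
ls; mkdir -p pics; cat > h.py <<'E'
import numpy as np, cv2
from workcell import env
from scipy.spatial.transform import Rotation as R
def st(): return env.state()
def Tt(s=None):
    s=s or env.state(); T=np.eye(4); T[:3,:3]=R.from_euler('xyz',s['ee_rot'],degrees=True).as_matrix(); T[:3,3]=s['ee_pos']; return T
def wfc(name,T=None):
    c=env.calibration(name)
    if 'T_tool_cam' in c: return (T if T is not None else Tt())@np.array(c['T_tool_cam'])
    return np.linalg.inv(np.array(c['camera_from_world']))
def cloud(name,d,T=None):
    c=env.calibration(name);K=np.array(c['K']);k1=c['k1']
    v,u=np.mgrid[0:d.shape[0],0:d.shape[1]]
    p=cv2.undistortPoints(np.stack([u,v],-1).reshape(-1,1,2).astype(np.float64),K,np.array([k1,0,0,0,0.])).reshape(d.shape+(2,))
    P=np.stack([p[...,0]*d,-p[...,1]*d,-d],-1)
    W=wfc(name,T); return P@W[:3,:3].T+W[:3,3]
def proj(name,pts,T=None):
    c=env.calibration(name);K=np.array(c['K']);k1=c['k1']
    W=np.linalg.inv(wfc(name,T)); p=np.atleast_2d(pts)@W[:3,:3].T+W[:3,3]
    q=np.stack([p[:,0],-p[:,1],-p[:,2]],-1)
    return cv2.projectPoints(q.reshape(-1,1,3),np.zeros(3),np.zeros(3),K,np.array([k1,0,0,0,0.]))[0].reshape(-1,2)
def save(n,img): cv2.imwrite('pics/'+n,cv2.cvtColor(img,cv2.COLOR_RGB2BGR))
E
python3 - <<'E'
from h import *
s=st();print(s)
for n in('scene','side','wrist'):
    T=Tt(); im,d=env.grab_frame(n); save('a_%s.png'%n,im); np.savez('a_%s.npz'%n,im=im,d=d,T=T)
    for l in('coupon_amber','coupon_green','rack','pliers','nest','handle','lever_tab','squeeze_point','handle_end','fixed_handle','pad'):
        r=env.search_frame(n,l); print(n,l,[(np.round(x['point']).tolist(),round(x['p'],2)) for x in r[:2]])
print(st()['time_s']); print(env.calibration('wrist'))
E
```

```text
pics
{'time_s': 0.0, 'qpos': array([ 6.22806289e+01,  1.83511499e+01,  8.97043943e+01, -3.69317299e-04,
        7.20430472e+01, -1.14673483e+00]), 'qvel': array([-0.04499793,  0.01622774, -0.01162341, -0.0539433 ,  0.0148318 ,
       -0.00249893]), 'effort': array([-8.12514027e-04, -4.12462091e+01, -2.31971437e+01,  7.26966583e-02,
        4.59213252e-02, -1.67564408e-04]), 'ee_pos': array([257.00500935, 513.83988745, 221.13881344]), 'ee_rot': array([ -90.94267831,   89.90140787, -117.51520039]), 'force': array([-0.25305368, -0.09043846, -0.03149538]), 'torque': array([-0.00144724,  0.01593321, -0.0431562 ]), 'gripper_width': 91.51822528997313}
scene coupon_amber [([586.0, 324.0, 74.0], 0.67)]
scene coupon_green [([606.0, 246.0, 73.0], 0.91), ([578.0, -28.0, 32.0], 0.4)]
scene rack [([596.0, 281.0, 26.0], 0.89)]
scene pliers [([580.0, -27.0, 33.0], 0.74)]
scene nest [([576.0, -27.0, 34.0], 0.63)]
scene handle [([555.0, 42.0, 43.0], 0.9), ([587.0, 327.0, 73.0], 0.17)]
scene lever_tab [([526.0, 43.0, 41.0], 0.66)]
scene squeeze_point [([557.0, 39.0, 44.0], 0.81)]
scene handle_end [([55
[... 750 characters left out ...]
ack []
wrist pliers []
wrist nest []
wrist handle []
wrist lever_tab []
wrist squeeze_point []
wrist handle_end []
wrist fixed_handle []
wrist pad []
1.8
{'K': array([[270.57150231,   0.        , 257.35871749],
       [  0.        , 270.57150231, 192.29457713],
       [  0.        ,   0.        ,   1.        ]]), 'k1': -0.0007626951355982846, 'T_tool_cam': array([[ 1.94294770e-04,  2.38673440e-01, -9.71099867e-01,
        -1.63318240e+02],
       [ 9.99999687e-01, -7.90752650e-04,  5.72861123e-06,
         1.25450532e+00],
       [-7.66532526e-04, -9.71099564e-01, -2.38673519e-01,
        -6.59437154e+01],
       [ 0.00000000e+00,  0.00000000e+00,  0.00000000e+00,
         1.00000000e+00]])}
```

View pics/a_scene.png

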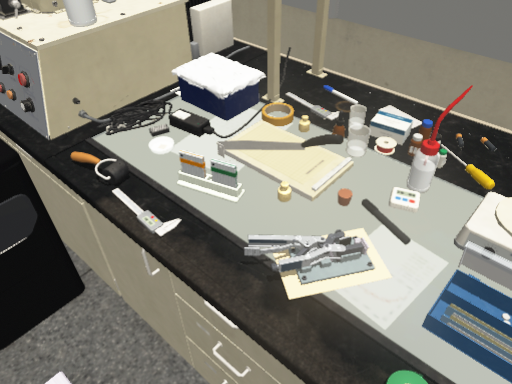

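View pics/a_side.png

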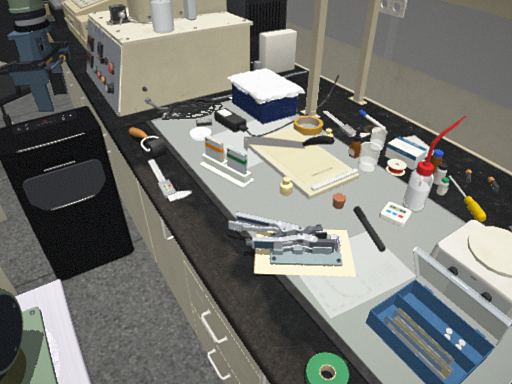

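View pics/a_wrist.png

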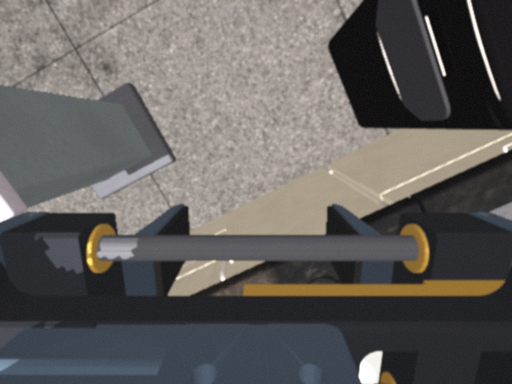

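```bash
cat > ortho.py <<'E'
from h import *
def ortho(f,name,x0,x1,y0,y1,zmin=2,zmax=120,res=0.5,T=None):
    z=np.load(f); P=cloud(name,z['d'].astype(float),z['T'] if name=='wrist' else None); im=z['im']
    ok=(z['d']>0)&(P[...,0]>x0)&(P[...,0]<x1)&(P[...,1]>y0)&(P[...,1]<y1)&(P[...,2]>zmin)&(P[...,2]<zmax)
    return P[ok],im[ok]
E
python3 - <<'E'
from h import *
for n,c in(('scene',(165,140,90,65)),('scene',(230,220,170,80)),('side',(190,130,80,70)),('side',(220,200,150,90))):
    im=np.load('a_%s.npz'%n)['im'];x,y,w,h=c
    save('a_%s_%d.png'%(n,x),cv2.resize(im[y:y+h,x:x+w],None,fx=4,fy=4,interpolation=cv2.INTER_CUBIC))
from ortho import ortho
for n in('scene','side'):
    P,C=ortho('a_%s.npz'%n,n,520,680,180,380,zmin=40)
    print(n,len(P))
    hsv=cv2.cvtColor(C.reshape(-1,1,3),cv2.COLOR_RGB2HSV).reshape(-1,3)
    print(P[:, :].mean(0),P.min(0),P.max(0))
    for nm,m in(('am',(hsv[:,0]<25)&(hsv[:,1]>120)),('gr',(hsv[:,0]>40)&(hsv[:,0]<90)&(hsv[:,1]>100))):
        print(nm,m.sum(),P[m].mean(0) if m.sum() else None)
    r=cv2.minAreaRect(P[:,:2].astype(np.float32)); print(r)
    P,C=ortho('a_%s.npz'%n,n,480,720,-160,140,zmin=25)
    print('pl',P.min(0),P.max(0),cv2.minAreaRect(P[:,:2].astype(np.float32)))
E
```

```text
scene 1204
[599.57745513 286.8419921   70.37807231] [571.004599   214.34328861  40.0102548 ] [630.57401689 364.780971    98.12595068]
am 101 [587.05404934 325.68014049  73.80836606]
gr 77 [610.20078925 248.87765149  72.92339473]
((600.7769775390625, 291.50653076171875), (24.0830078125, 155.6587677001953), 16.320110321044922)
pl [491.97591044 -89.18923131  25.04415899] [719.99596887 139.79096032  56.23270707] ((597.5493774414062, 52.038238525390625), (235.6397705078125, 215.8817596435547), 72.61048126220703)
side 816
[602.42653223 283.67823288  70.00466274] [576.19693111 214.311092    40.0082492 ] [627.78300615 360.90225485  98.09533563]
am 62 [589.0522066  324.57681041  73.1424179 ]
gr 50 [612.27705364 248.16695634  72.15715707]
((602.0045776367188, 288.797607421875), (23.32979965209961, 151.55653381347656), 15.054290771484375)
pl [495.03207248 -89.87820142  25.04863073] [719.95298326 139.98743625  55.51851993] ((598.1090087890625, 50.500205993652344), (235.51058959960938, 213.332763671875), 73.37036895751953)
```

View pics/a_scene_230.png

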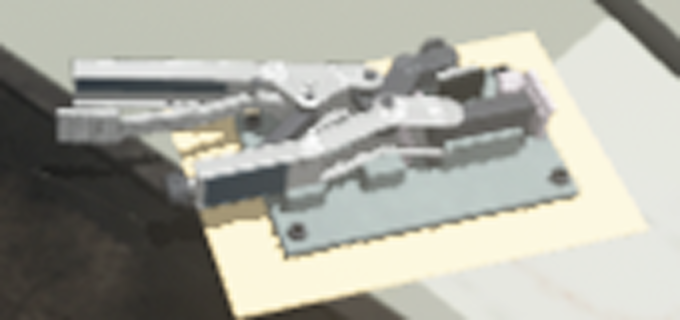

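View pics/a_side_220.png

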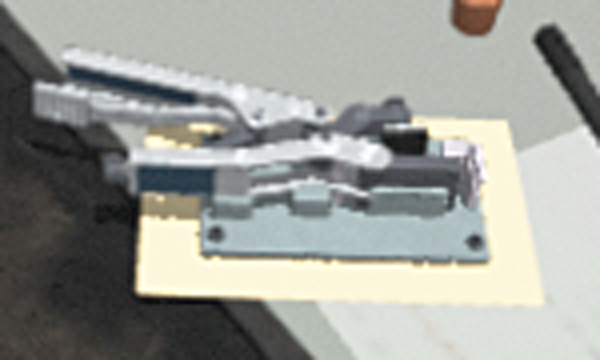

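View pics/a_scene_165.png

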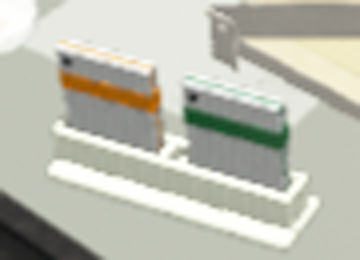

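```bash
python3 - <<'E'
from h import *
s=st();T=Tt();print(np.round(T,3))
from ortho import ortho
# pliers: cluster heights, colours; base plate z~8 
for n in('scene','side'):
    P,C=ortho('a_%s.npz'%n,n,440,720,-180,130,zmin=-5,zmax=70)
    img=np.zeros((620,560,3),np.uint8)
    u=((P[:,0]-440)*2).astype(int);v=((130-P[:,1])*2).astype(int)
    o=np.argsort(P[:,2])
    for i in o: cv2.rectangle(img,(int(u[i])-1,int(v[i])-1),(int(u[i])+1,int(v[i])+1),tuple(int(c) for c in C[i]),-1)
    save('o_%s.png'%n,img)
E
```

```text
[[-0.00000e+00  4.47000e-01  8.94000e-01  2.57198e+02]
 [ 0.00000e+00  8.94000e-01 -4.47000e-01  5.14253e+02]
 [-1.00000e+00 -0.00000e+00 -0.00000e+00  2.21930e+02]
 [ 0.00000e+00  0.00000e+00  0.00000e+00  1.00000e+00]]
```

View pics/o_scene.png

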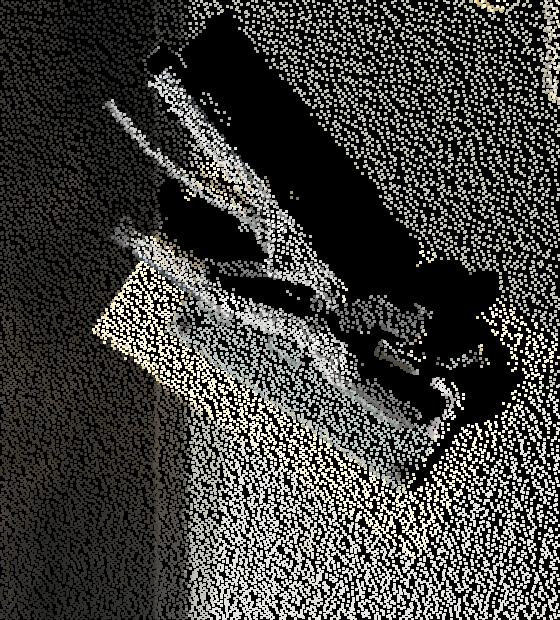

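View pics/o_side.png

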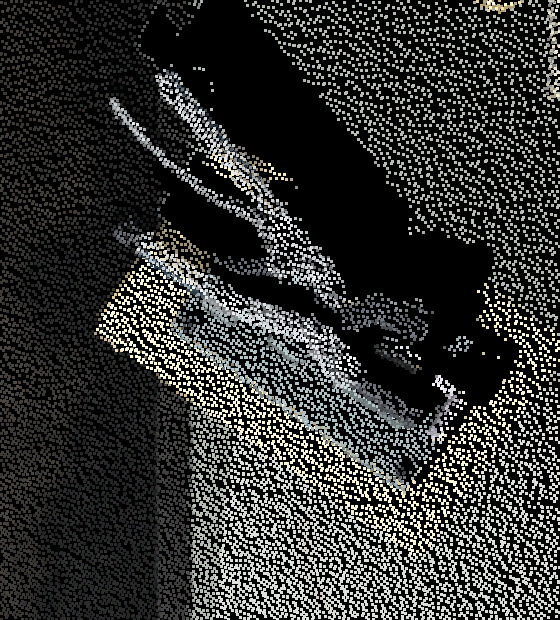

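```bash
cat >> h.py <<'E'
import os
def tc():
    if os.path.exists('tc.npy'): return np.load('tc.npy')
    T=Tt(); T[:3,3]=[257.231,514.271,221.976]; return T
def mk(pos,yaw_y):  # tool down, tool y at yaw_y deg
    a=np.radians(yaw_y);x=np.array([0,0,-1.]);y=np.array([np.cos(a),np.sin(a),0]);z=np.cross(x,y)
    T=np.eye(4);T[:3,:3]=np.stack([x,y,z],1);T[:3,3]=pos;return T
def goal(T,T0=None):
    T0=tc() if T0 is None else T0
    s=T0[:3,:3].T@(T[:3,3]-T0[:3,3])/10; r=R.from_matrix(T0[:3,:3].T@T[:3,:3]).as_rotvec()
    print('slide',np.round(s,2).tolist(),'turn',np.round(r,3).tolist(),'rows>=',round(max(np.linalg.norm(s)/4.17,np.degrees(np.linalg.norm(r))/7.16),1)); return s,r
def cmd(s,r):
    T0=tc();T=np.eye(4);T[:3,:3]=T0[:3,:3]@R.from_rotvec(r).as_matrix();T[:3,3]=T0[:3,3]+T0[:3,:3]@(np.array(s)*10.);np.save('tc.npy',T);return T
E
python3 - <<'E'
from h import *
np.save('tc.npy',tc())
goal(mk([602,284,200],16.9))
E
```

```text
slide [2.2, -5.17, 41.14] turn [0.812, -0.0, 0.0] rows>= 10.0
```

Emit:
arm_command --slide '[[2.2, -5.2, 41.1], [2.2, -5.2, 41.1], [2.2, -5.2, 41.1], [2.2, -5.2, 41.1], [2.2, -5.2, 41.1], [2.2, -5.2, 41.1], [2.2, -5.2, 41.1], [2.2, -5.2, 41.1], [2.2, -5.2, 41.1], [2.2, -5.2, 41.1], [2.2, -5.2, 41.1], [2.2, -5.2, 41.1], [2.2, -5.2, 41.1]]' --turn '[[0.812, 0, 0], [0.812, 0, 0], [0.812, 0, 0], [0.812, 0, 0], [0.812, 0, 0], [0.812, 0, 0], [0.812, 0, 0], [0.812, 0, 0], [0.812, 0, 0], [0.812, 0, 0], [0.812, 0, 0], [0.812, 0, 0], [0.812, 0, 0]]' --grip '[0, 0, 0, 0, 0, 0, 0, 0, 0, 0, 0, 0, 0]'

```text
time_s: 2.88
ee_pos: [601.1, 284.0, 199.6]
ee_rot: [-120.9, 89.9, 166.0]
force: [0.2, 0.8, -0.7]
gripper_width: 91.3
```

```bash
python3 - <<'E'
from h import *
print(np.round(cmd([2.2,-5.2,41.1],[.812,0,0]),3)); T=Tt();print(np.round(T,3))
im,d=env.grab_frame('wrist'); save('b_wrist.png',im); np.savez('b_wrist.npz',im=im,d=d,T=tc())
P=cloud('wrist',d.astype(float),tc())
ok=(d>0)&(P[...,2]>60)&(P[...,2]<110)&(P[...,1]>200)&(P[...,1]<400)&(P[...,0]>520)&(P[...,0]<680)
hsv=cv2.cvtColor(im,cv2.COLOR_RGB2HSV)
print(ok.sum()); Q=P[ok]; print(Q.min(0),Q.max(0))
t=Q[Q[:,2]>84]; print(len(t),t.mean(0), cv2.minAreaRect(t[:,:2].astype(np.float32)))
E
```

```text
[[-0.00000e+00  9.57000e-01  2.91000e-01  6.01556e+02]
 [ 0.00000e+00  2.91000e-01 -9.57000e-01  2.83912e+02]
 [-1.00000e+00 -0.00000e+00 -0.00000e+00  1.99964e+02]
 [ 0.00000e+00  0.00000e+00  0.00000e+00  1.00000e+00]]
[[-1.00000e-03  9.57000e-01  2.90000e-01  6.01070e+02]
 [ 0.00000e+00  2.90000e-01 -9.57000e-01  2.84037e+02]
 [-1.00000e+00 -1.00000e-03 -1.00000e-03  1.99645e+02]
 [ 0.00000e+00  0.00000e+00  0.00000e+00  1.00000e+00]]
1068
[580.47848822 242.11208676  60.00803263] [623.5516761  359.84345427  98.50002953]
1020 [600.70456019 306.23637811  96.08259872] ((602.5983276367188, 301.0177917480469), (9.675107955932617, 120.20853424072266), 16.923006057739258)
```

View pics/b_wrist.png

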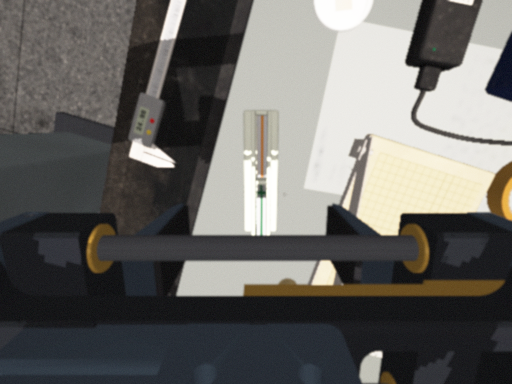

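```bash
python3 - <<'E'
from h import *
z=np.load('b_wrist.npz');im=z['im'];d=z['d'];P=cloud('wrist',d.astype(float),z['T'])
ok=(d>0)&(P[...,2]>84)&(P[...,2]<110)&(P[...,1]>284)&(P[...,1]<400)&(P[...,0]>560)&(P[...,0]<640)
v,u=np.where(ok);print(u.min(),u.max(),v.min(),v.max())
Q=P[ok];print(len(Q),Q.mean(0),np.median(Q[:,2]),cv2.minAreaRect(Q[:,:2].astype(np.float32)))
for r in range(110,200,8): print(r,[ (np.round(P[r,c],0).tolist()) for c in (240,255,262,268,290)])
for n in('scene','side'):
    y=np.load('a_%s.npz'%n);Pq=cloud(n,y['d'].astype(float)); m=(abs(Pq[...,0]-600)<60)&(abs(Pq[...,1]-285)<110)&(Pq[...,2]<20)
    print(n,np.percentile(Pq[m][:,2],[5,50,95]))
    m=(abs(Pq[...,0]-590)<150)&(abs(Pq[...,1]+20)<150)&(Pq[...,2]<20)
    print(n,np.percentile(Pq[m][:,2],[5,50,95]))
E
```

```text
257 267 116 177
637 [593.05856778 331.42981657  96.26492103] 96.27919616760528 ((593.6905517578125, 330.3013000488281), (9.673417091369629, 58.9911994934082), 16.92947006225586)
110 [[557.0, 361.0, 7.0], [575.0, 366.0, 15.0], [583.0, 368.0, 15.0], [591.0, 371.0, 13.0], [583.0, 348.0, 363.0]]
118 [[560.0, 351.0, 9.0], [578.0, 356.0, 34.0], [586.0, 357.0, 96.0], [593.0, 360.0, 41.0], [620.0, 370.0, 8.0]]
126 [[562.0, 342.0, 7.0], [581.0, 348.0, 36.0], [588.0, 350.0, 96.0], [595.0, 352.0, 40.0], [623.0, 360.0, 9.0]]
134 [[565.0, 332.0, 7.0], [584.0, 339.0, 35.0], [590.0, 342.0, 95.0], [598.0, 343.0, 40.0], [626.0, 351.0, 9.0]]
142 [[568.0, 323.0, 8.0], [586.0, 330.0, 36.0], [592.0, 335.0, 96.0], [601.0, 335.0, 41.0], [630.0, 341.0, 9.0]]
150 [[571.0, 313.0, 9.0], [589.0, 321.0, 36.0], [594.0, 328.0, 96.0], [604.0, 326.0, 40.0], [633.0, 332.0, 9.0]]
158 [[574.0, 303.0, 9.0], [592.0, 312.0, 36.0], [597.0, 320.0, 96.0], [606.0, 317.0, 41.0], [636.0, 322.0, 8.0]]
166 [[577.0, 292.0, 7.0], [595.0, 302.0, 35.0], [599.0, 313.0, 96.0], [609.0, 307.0, 41.0], [639.0, 312.0, 10.0]]
174 [[580.0, 282.0, 9.0], [597.0, 293.0, 35.0], [602.0, 305.0, 96.0], [612.0, 298.0, 41.0], [643.0, 302.0, 7.0]]
182 [[583.0, 272.0, 8.0], [600.0, 284.0, 39.0], [608.0, 287.0, 41.0], [615.0, 289.0, 40.0], [647.0, 291.0, 7.0]]
190 [[586.0, 262.0, 9.0], [603.0, 273.0, 34.0], [610.0, 281.0, 59.0], [618.0, 279.0, 41.0], [650.0, 281.0, 8.0]]
198 [[589.0, 251.0, 9.0], [606.0, 263.0, 34.0], [609.0, 281.0, 96.0], [621.0, 270.0, 41.0], [653.0, 271.0, 9.0]]
scene [ 6.15959753  8.15022236 16.80068717]
scene [-277.70342566    6.15504917   15.6860319 ]
side [ 6.15670135  8.06774394 16.57749115]
side [-372.63120467    5.54105114   15.27737865]
```

```bash
python3 - <<'E'
from h import *
goal(mk([593.4,330.6,130],16.9));goal(mk([593.4,330.6,73],16.9))
E
```

```text
slide [7.0, 0.58, -4.7] turn [0.0, -0.0, 0.0] rows>= 2.0
slide [12.7, 0.58, -4.7] turn [0.0, -0.0, 0.0] rows>= 3.2
```

Emit:
arm_command --slide '[[2, 0.58, -4.0], [6, 0.58, -4.7], [8, 0.58, -4.7], [10, 0.58, -4.7], [12, 0.58, -4.7], [12.7, 0.58, -4.7], [12.7, 0.58, -4.7], [12.7, 0.58, -4.7], [12.7, 0.58, -4.7], [12.7, 0.58, -4.7], [12.7, 0.58, -4.7], [12.7, 0.58, -4.7]]' --turn '[[0, 0, 0], [0, 0, 0], [0, 0, 0], [0, 0, 0], [0, 0, 0], [0, 0, 0], [0, 0, 0], [0, 0, 0], [0, 0, 0], [0, 0, 0], [0, 0, 0], [0, 0, 0]]' --grip '[130, 130, 130, 130, 130, 150, 240, 240, 240, 240, 240, 240]' --newtons 25

```text
time_s: 3.93
ee_pos: [593.8, 330.7, 74.0]
ee_rot: [103.5, 89.9, 30.4]
force: [0.0, -0.1, 0.2]
gripper_width: 14.3
```

```bash
python3 - <<'E'
from h import *
cmd([12.7,.58,-4.7],[0,0,0]); s=st(); print(s['qpos'],s['gripper_width'],s['time_s'])
goal(mk([593.4,330.6,180],16.9));goal(mk([667,-78,220],57))
E
```

```text
[2.81419333e+01 3.39129601e+01 8.59976328e+01 4.36474967e-03
 5.99937959e+01 1.12456061e+01] 14.258551490960764 3.9333
slide [-10.7, -0.0, -0.0] turn [0.0, -0.0, 0.0] rows>= 2.6
slide [-14.7, -4.84, 41.23] turn [-0.7, -0.0, 0.0] rows>= 10.6
```

Emit:
arm_command --slide '[[0, 0, 0], [0, 0, 0], [0, 0, 0], [0, 0, 0], [-1, 0, 0], [-3, 0, 0], [-6, 0, 0], [-9.5, 0, 0], [-13, -0.4, 3.5], [-14.7, -0.9, 7.5], [-14.7, -1.3, 11.5], [-14.7, -1.8, 15.5], [-14.7, -2.3, 19.5], [-14.7, -2.7, 23.5], [-14.7, -3.2, 27.5], [-14.7, -3.7, 31.5], [-14.7, -4.2, 35.5], [-14.7, -4.6, 39], [-14.7, -4.8, 41.2], [-14.7, -4.8, 41.2]]' --turn '[[0, 0, 0], [0, 0, 0], [0, 0, 0], [0, 0, 0], [0, 0, 0], [0, 0, 0], [0, 0, 0], [0, 0, 0], [-0.1, 0, 0], [-0.18, 0, 0], [-0.26, 0, 0], [-0.34, 0, 0], [-0.42, 0, 0], [-0.5, 0, 0], [-0.58, 0, 0], [-0.66, 0, 0], [-0.7, 0, 0], [-0.7, 0, 0], [-0.7, 0, 0], [-0.7, 0, 0]]' --grip '[255, 255, 255, 255, 255, 255, 255, 255, 255, 255, 255, 255, 255, 255, 255, 255, 255, 255, 255, 255]'

```text
time_s: 5.6
ee_pos: [668.2, -83.1, 219.5]
ee_rot: [-34.6, 89.8, -67.9]
force: [-0.3, 0.1, -0.2]
gripper_width: 9.8
```

```bash
python3 - <<'E'
from h import *
T=cmd([-14.7,-4.8,41.2],[-.7,0,0]); print(np.round(T,2))
s=st();print(s['ee_pos'],s['qvel'])
env.search_frame('scene','pliers')
s=st();print(s['time_s'],s['ee_pos'],s['qvel'])
T=Tt(s)
im,d=env.grab_frame('wrist'); save('c_wrist.png',im); np.savez('c_wrist.npz',im=im,d=d,T=T)
s=st();print(s['time_s'],s['ee_pos'],s['qvel'])
for n in('scene','side'):
    im,d=env.grab_frame(n); save('c_%s.png'%n,im); np.savez('c_%s.npz'%n,im=im,d=d,T=T)
s=st();print(s['time_s'],s['ee_pos'],s['force'])
E
```

```text
[[-0.0000e+00  5.4000e-01  8.4000e-01  6.6731e+02]
 [ 0.0000e+00  8.4000e-01 -5.4000e-01 -7.7590e+01]
 [-1.0000e+00 -0.0000e+00 -0.0000e+00  2.1996e+02]
 [ 0.0000e+00  0.0000e+00  0.0000e+00  1.0000e+00]]
[668.18000837 -83.10881877 219.52584493] [ 3.63058889 -0.8332562   1.68184738  3.67179659  0.90323444  2.13930962]
5.65 [667.68482877 -80.30989172 219.51705391] [ 2.96134467 -0.80382808  1.10854686  1.77623968  0.45128481  0.68994371]
5.7 [667.42290154 -78.45332321 219.59350542] [ 2.14549017 -0.59155162  0.62528624  0.35132105  0.33271764  0.01845343]
5.8 [667.23320241 -76.66884678 219.86468653] [ 0.72484125  0.55588208 -0.56012203]
```

View pics/c_wrist.png

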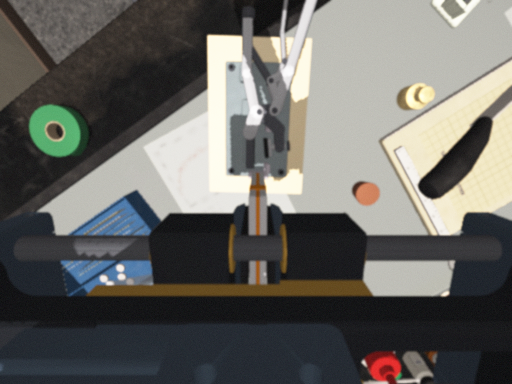

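```bash
python3 - <<'E'
from h import *
T=Tt();s=st()
im,d=env.grab_frame('wrist'); np.savez('d_wrist.npz',im=im,d=d,T=T)
print(s['ee_pos'],st()['ee_pos'])
save('d_crop.png',cv2.resize(im[0:200,185:335],None,fx=3.9,fy=3,interpolation=cv2.INTER_CUBIC) if 0 else cv2.resize(im[0:200,185:335],None,fx=3,fy=3,interpolation=cv2.INTER_CUBIC))
P=cloud('wrist',d.astype(float),T)
# plane coordinates ortho at z colour map
ok=(d>0)&(P[...,0]>430)&(P[...,0]<720)&(P[...,1]>-160)&(P[...,1]<130)&(P[...,2]>-5)&(P[...,2]<75)
Q=P[ok];C=im[ok]
img=np.zeros((580,580,3),np.uint8); hz=np.zeros((580,580),np.float32)
for i in np.argsort(Q[:,2]):
    u=int((Q[i,0]-430)*2);v=int((130-Q[i,1])*2)
    cv2.rectangle(img,(u-1,v-1),(u+1,v+1),tuple(int(c) for c in C[i]),-1)
    cv2.rectangle(hz,(u-1,v-1),(u+1,v+1),float(Q[i,2]),-1)
save('d_ortho.png',img); cv2.imwrite('pics/d_h.png',cv2.applyColorMap((hz.clip(0,60)*4.2).astype(np.uint8),cv2.COLORMAP_JET))
E
```

```text
[667.23320241 -76.66884678 219.86468653] [667.24597499 -76.28029559 219.98274063]
```

View pics/d_crop.png

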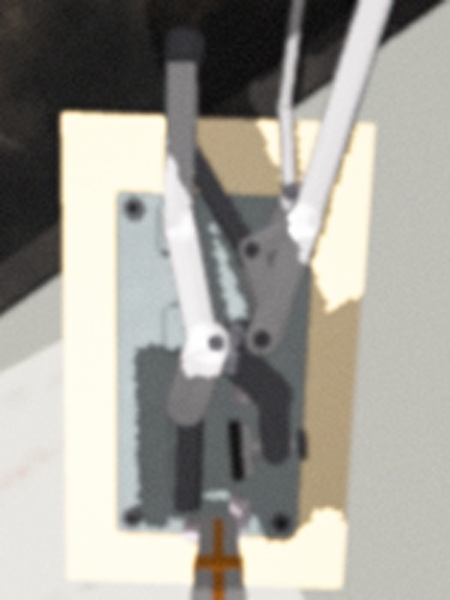

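View pics/d_ortho.png

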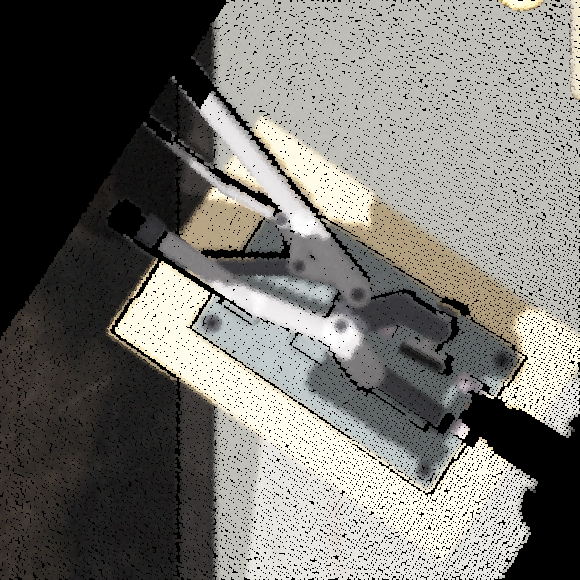

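View pics/d_h.png

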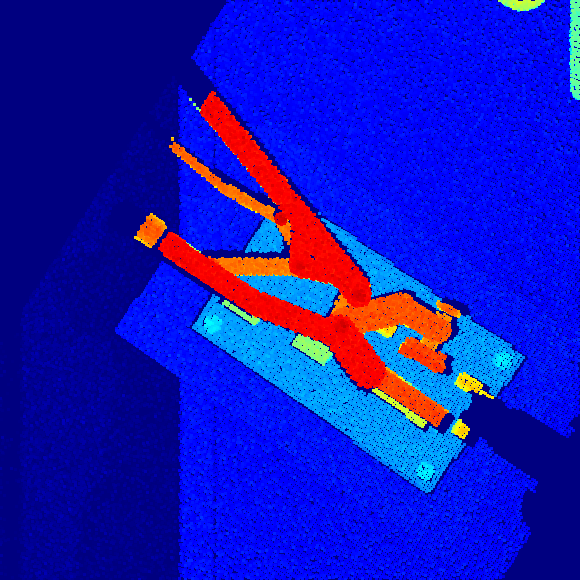

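```bash
python3 - <<'E'
from h import *
z=np.load('d_wrist.npz');im=z['im'];d=z['d'];P=cloud('wrist',d.astype(float),z['T'])
ok=(d>0)&(P[...,0]>430)&(P[...,0]<720)&(P[...,1]>-160)&(P[...,1]<130)
Q=P[ok];m=(Q[:,2]>13)&(Q[:,2]<19.5)
B=Q[m]; # restrict to plate area: component
H=np.zeros((600,600),np.uint8)
uv=np.stack([(B[:,0]-430)*2,(130-B[:,1])*2],1).astype(int)
for u,v in uv: cv2.circle(H,(int(u),int(v)),2,255,-1)
n,l,stt,c=cv2.connectedComponentsWithStats(H); k=1+np.argmax(stt[1:,4]); lab=l[uv[:,1],uv[:,0]]==k
B=B[lab]; print(len(B),np.percentile(B[:,2],[5,50,95]))
r=cv2.minAreaRect(B[:,:2].astype(np.float32)); print(r)
ppr=Q[(Q[:,2]>5)&(Q[:,2]<12)]; print(np.median(ppr[:,2]))
# bottom edge fit
best=None
for a in np.arange(-40,-25,0.25):
    x=np.array([np.cos(np.radians(a)),np.sin(np.radians(a))]);y=np.array([-x[1],x[0]])
    h=np.histogram(B[:,:2]@y,bins=np.arange(-1000,1000,1.))[0]
    e=np.abs(np.diff(h)).max()
    if best is None or e>best[0]: best=(e,a)
print(best)
E
```

```text
2880 [15.78814936 17.09911304 18.40659549]
((609.10546875, -41.25994873046875), (84.11805725097656, 145.43923950195312), 55.164833068847656)
7.9646514853404256
(np.int64(112), np.float64(-34.5))
```

```bash
cat > pl.py <<'E'
from h import *
def frame(a,c):
    a=np.radians(a); return np.array([[np.cos(a),np.sin(a)],[-np.sin(a),np.cos(a)]]),np.array(c)
def render(f,a,c,out,name='wrist',sc=3,zr=(5,75),xr=(-150,115),yr=(-60,85)):
    z=np.load(f);im=z['im'];d=z['d'];P=cloud(name,d.astype(float),z['T'] if name=='wrist' else None)
    M,c=frame(a,c); q=(P[...,:2]-c)@M.T
    ok=(d>0)&(q[...,0]>xr[0])&(q[...,0]<xr[1])&(q[...,1]>yr[0])&(q[...,1]<yr[1])&(P[...,2]>zr[0])&(P[...,2]<zr[1])
    L=np.concatenate([q[ok],P[ok][:,2:]],1)
    img=np.zeros((int((yr[1]-yr[0])*sc),int((xr[1]-xr[0])*sc),3),np.uint8);C=im[ok]
    for i in np.argsort(L[:,2]):
        u=int((L[i,0]-xr[0])*sc);v=int((yr[1]-L[i,1])*sc)
        cv2.rectangle(img,(u-2,v-2),(u+2,v+2),tuple(int(t) for t in C[i]),-1)
    for gx in range(int(np.ceil(xr[0]/20)*20),int(xr[1]),20): cv2.line(img,(int((gx-xr[0])*sc),0),(int((gx-xr[0])*sc),img.shape[0]),(255,0,0) if gx==0 else (90,90,0),1)
    for gy in range(int(np.ceil(yr[0]/20)*20),int(yr[1]),20): cv2.line(img,(0,int((yr[1]-gy)*sc)),(img.shape[1],int((yr[1]-gy)*sc)),(255,0,0) if gy==0 else (90,90,0),1)
    save(out,img); return L
E
python3 - <<'E'
from pl import *
L=render('d_wrist.npz',-34.84,[609.1,-41.26],'d_pl.png')
np.save('L.npy',L)
# fixed handle: z>46, x in -90..-50 : y range by x
for x0 in range(-120,70,6):
    for lo,hi,n in((47,58,'hi'),(40,47,'mid'),(22,40,'low')):
        m=(L[:,0]>x0)&(L[:,0]<x0+6)&(L[:,2]>lo)&(L[:,2]<hi)
        y=np.sort(L[m,1])
        if len(y):
            g=np.split(y,np.where(np.diff(y)>4)[0]+1)
            print(x0,n,[(round(t[0],1),round(t[-1],1),len(t)) for t in g if len(t)>3])
E
```

```text
-120 hi [(np.float64(-16.5), np.float64(-9.8), 21), (np.float64(25.5), np.float64(28.5), 10), (np.float64(45.6), np.float64(57.7), 69)]
-120 mid [(np.float64(-20.2), np.float64(-6.6), 54), (np.float64(24.5), np.float64(28.7), 13)]
-120 low []
-114 hi [(np.float64(-18.2), np.float64(-9.5), 17), (np.float64(24.5), np.float64(26.7), 7), (np.float64(43.8), np.float64(55.8), 65)]
-114 mid [(np.float64(-20.0), np.float64(-6.6), 30), (np.float64(23.8), np.float64(28.0), 15)]
-114 low [(np.float64(43.8), np.float64(44.8), 4)]
-108 hi [(np.float64(-19.3), np.float64(-8.3), 64), (np.float64(23.9), np.float64(27.2), 8), (np.float64(42.1), np.float64(54.4), 65)]
-108 mid [(np.float64(23.8), np.float64(27.5), 16)]
-108 low [(np.float64(-8.8), np.float64(-8.8), 4)]
-102 hi [(np.float64(-19.2), np.float64(-8.2), 63), (np.float64(24.2), np.float64(26.3), 7), (np.float64(40.3), np.float64(52.6), 69)]
-102 mid [(np.float64(23.2), np.float64(27.8), 20)]
-102 low [(np.float64(-8.7), np.float64(-8.6), 5)]
-96 hi [(np.float64(-19.2), np.float64(-9.0), 61), (np.float64(38.5), np.float64(50.6), 66)]
-96 mid
[... 4445 characters left out ...]
4(-3.1), 35)]
42 mid []
42 low [(np.float64(-16.3), np.float64(-13.6), 15)]
48 hi [(np.float64(-11.7), np.float64(-2.9), 39)]
48 mid []
48 low [(np.float64(-16.3), np.float64(-13.6), 6), (np.float64(11.1), np.float64(17.4), 17)]
54 hi [(np.float64(-11.6), np.float64(-4.0), 14)]
54 mid [(np.float64(13.6), np.float64(15.0), 7)]
54 low [(np.float64(11.1), np.float64(17.7), 17)]
60 mid [(np.float64(13.9), np.float64(16.5), 5)]
60 low [(np.float64(-36.8), np.float64(-31.5), 4), (np.float64(-9.5), np.float64(-2.8), 22), (np.float64(13.9), np.float64(17.8), 9), (np.float64(30.6), np.float64(36.1), 6)]
66 mid [(np.float64(-9.0), np.float64(-3.9), 9)]
66 low [(np.float64(-9.1), np.float64(-3.9), 11)]
```

View pics/d_pl.png

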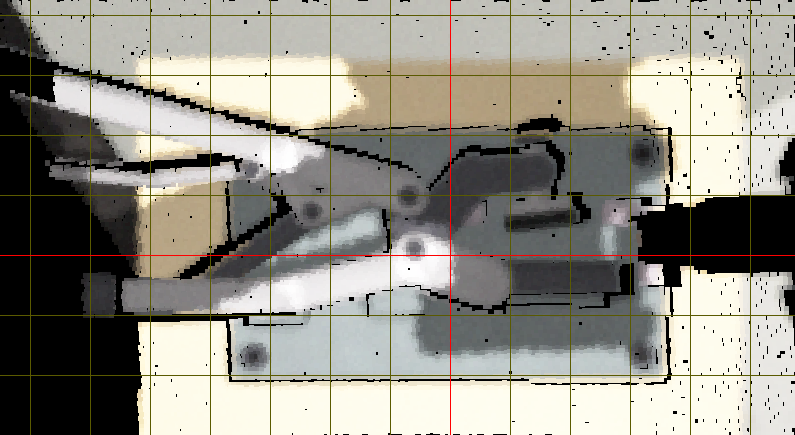

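```bash
cat >> h.py <<'E'
def onplane(name,uv,zp,T=None):
    c=env.calibration(name);K=np.array(c['K']);k1=c['k1']
    p=cv2.undistortPoints(np.array(uv,float).reshape(-1,1,2),K,np.array([k1,0,0,0,0.])).reshape(-1,2)
    W=wfc(name,T); D=np.stack([p[:,0],-p[:,1],-np.ones(len(p))],-1)@W[:3,:3].T; o=W[:3,3]
    t=(zp-o[2])/D[:,2]; return o+D*t[:,None]
E
python3 - <<'E'
from pl import *
z=np.load('d_wrist.npz');im=z['im'];T=z['T']
g=cv2.cvtColor(im,cv2.COLOR_RGB2GRAY).astype(float)
def dark(u,v,r=5):
    w=g[v-r:v+r+1,u-r:u+r+1]; wt=np.clip(np.percentile(w,60)-w-5,0,None); yy,xx=np.mgrid[v-r:v+r+1,u-r:u+r+1]
    return [ (wt*xx).sum()/wt.sum(), (wt*yy).sum()/wt.sum()]
pts=[dark(229,69),dark(229,172),dark(278,174)]
print(pts); W=onplane('wrist',pts,17.5,T); print(W)
a,b,c=W[:,:2]; print('long ang',np.degrees(np.arctan2(*(b-a)[::-1])),np.linalg.norm(b-a),'short',np.degrees(np.arctan2(*(c-b)[::-1]))-90,np.linalg.norm(c-b), 'centre',(a+c)/2)
save('d_crop2.png',cv2.resize(im[20:190,205:305],None,fx=3.5*2,fy=3.5,interpolation=cv2.INTER_CUBIC))
save('d_crop3.png',cv2.resize(im[100:200,215:305],None,fx=6,fy=6,interpolation=cv2.INTER_CUBIC))
E
```

```text
[[np.float64(229.1984597156398), np.float64(69.09686018957346)], [np.float64(230.43812233285917), np.float64(171.16192508297772)], [np.float64(278.199709513435), np.float64(173.8569353667393)]]
[[ 535.42190511  -31.6537517    17.5       ]
 [ 642.99505972 -103.05852636   17.5       ]
 [ 681.59918618  -50.27308635   17.5       ]]
long ang -33.57536200156956 129.11477620668578 short -36.17951397551394 65.39557520206631 centre [608.51054565 -40.96341903]
```

View pics/d_crop3.png

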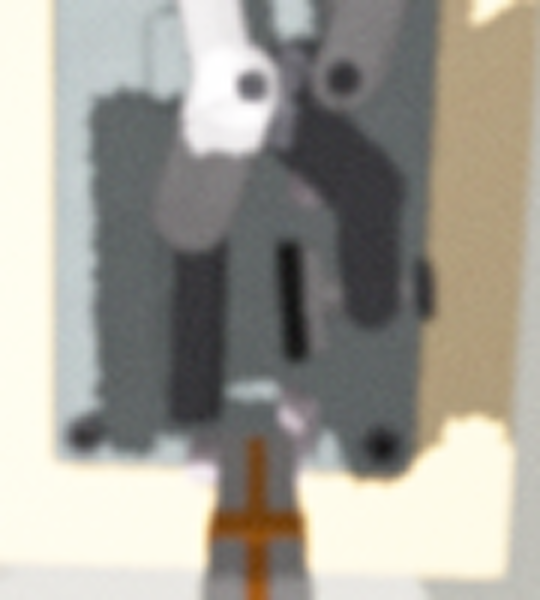

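```bash
python3 - <<'E'
from h import *
goal(mk([636.7,-57.2,125],55.9))
E
```

```text
slide [9.5, 0.04, -3.68] turn [0.019, -0.0, 0.0] rows>= 2.4
```

Emit:
arm_command --slide '[[1, 0.02, -1.5], [4, 0.04, -3.5], [7, 0.04, -3.7], [9, 0.04, -3.7], [9.5, 0.04, -3.7], [9.5, 0.04, -3.7], [9.5, 0.04, -3.7], [9.5, 0.04, -3.7]]' --turn '[[0.019, 0, 0], [0.019, 0, 0], [0.019, 0, 0], [0.019, 0, 0], [0.019, 0, 0], [0.019, 0, 0], [0.019, 0, 0], [0.019, 0, 0]]' --grip '[255, 255, 255, 255, 255, 255, 255, 255]'

```text
time_s: 6.52
ee_pos: [638.0, -56.9, 126.9]
ee_rot: [29.8, 89.8, -4.3]
force: [0.4, 0.0, -1.2]
gripper_width: 10.0
```

```bash
python3 - <<'E'
from h import *
print(np.round(cmd([9.5,.04,-3.7],[.019,0,0]),2))
T=Tt();s=st();print(s['ee_pos'],s['qvel'].max(),s['gripper_width'])
im,d=env.grab_frame('wrist'); np.savez('e_wrist.npz',im=im,d=d,T=T)
save('e_wrist.png',im)
save('e_crop.png',cv2.resize(im[60:240,185:335],None,fx=3.3*1.5/1.5,fy=3.3,interpolation=cv2.INTER_CUBIC))
for n in('scene','side'):
    im,d=env.grab_frame(n); save('e_%s.png'%n,cv2.resize(im[180:310,220:380],None,fx=4,fy=4,interpolation=cv2.INTER_CUBIC)); np.savez('e_%s.npz'%n,im=im,d=d,T=T)
print(st()['ee_pos'])
E
```

```text
[[-0.0000e+00  5.6000e-01  8.3000e-01  6.3649e+02]
 [ 0.0000e+00  8.3000e-01 -5.6000e-01 -5.7110e+01]
 [-1.0000e+00 -0.0000e+00 -0.0000e+00  1.2496e+02]
 [ 0.0000e+00  0.0000e+00  0.0000e+00  1.0000e+00]]
[637.9612204  -56.86670976 126.90634899] 0.04701385116945071 10.02144331037993
[637.41134489 -57.20261953 126.43364934]
```

View pics/e_crop.png

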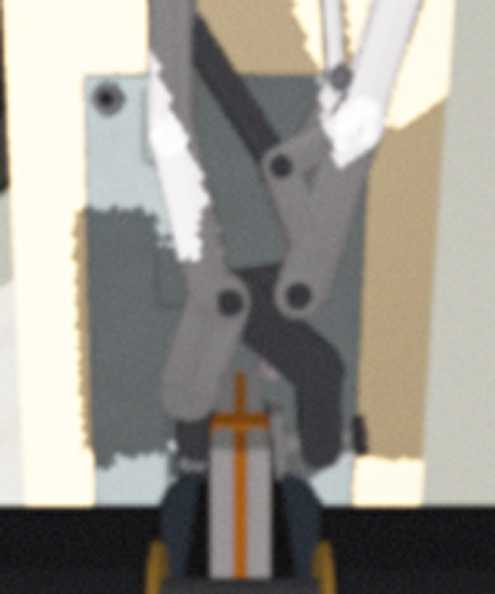

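View pics/e_scene.png

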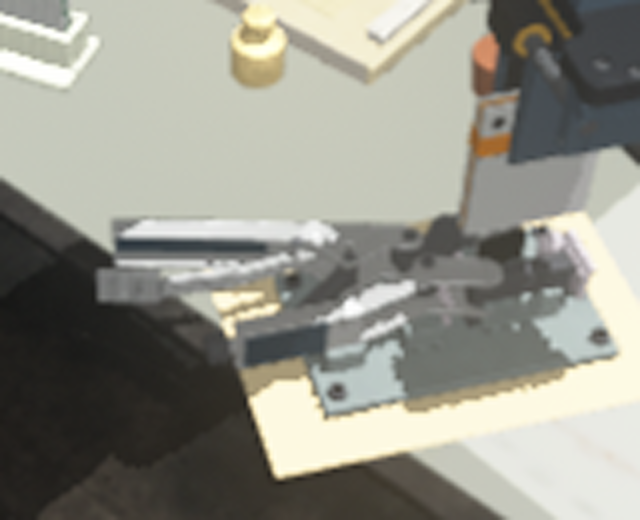

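View pics/e_side.png

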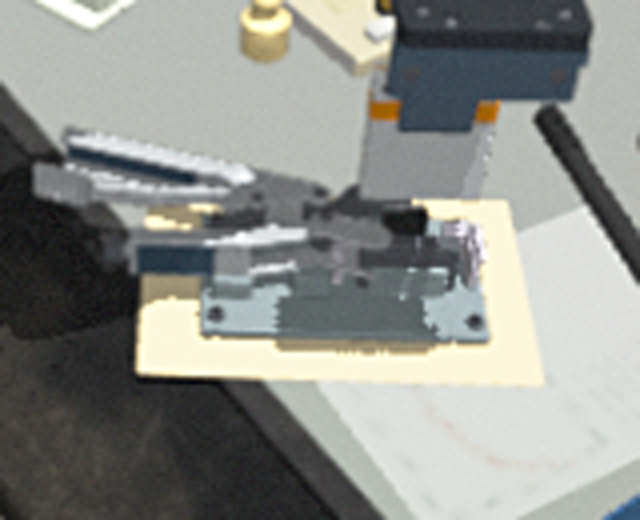

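```bash
python3 - <<'E'
from h import *
z=np.load('e_wrist.npz');d=z['d'];im=z['im'];T=tc(); T2=z['T']
P=cloud('wrist',d.astype(float),T)
q=(P-T[:3,3])@T[:3,:3]   # tool coords
ok=(d>0)&(P[...,2]<110)
def sl(z0,z1,h0,h1):
    m=ok&(q[...,2]>z0)&(q[...,2]<z1)&(P[...,2]>h0)&(P[...,2]<h1)&(abs(q[...,1])<60)
    y=np.sort(q[...,1][m]); g=np.split(y,np.where(np.diff(y)>3)[0]+1)
    return [(round(float(t[0]),1),round(float(t[-1]),1),len(t)) for t in g if len(t)>3]
for z0 in range(-150,10,5):
    print(z0,'hi',sl(z0,z0+5,44,60),'low',sl(z0,z0+5,22,44))
m=ok&(abs(q[...,1])<8)&(P[...,2]>60)&(P[...,2]<140)&(abs(q[...,2])<40)
print('coupon',q[m].min(0),q[m].max(0),m.sum()); t=m&(P[...,2]>140-4)
c=q[m]; top=c[c[:,0]<-20]; print(len(top),top.min(0),top.max(0))
B=P[ok&(P[...,2]>13)&(P[...,2]<20)&(P[...,0]<720)]
print(np.degrees(np.arctan2(T[0,2],-T[1,2])))
E
```

```text
-150 hi [(-20.7, -9.5, 82), (22.6, 26.7, 34), (43.2, 55.9, 107)] low [(-22.0, -8.0, 57), (22.5, 22.8, 5), (42.8, 45.3, 13)]
-145 hi [(-21.1, -10.1, 45), (22.0, 25.9, 32), (41.2, 53.7, 111)] low [(22.0, 26.1, 6), (41.5, 43.8, 12)]
-140 hi [(-21.2, -10.1, 105), (21.9, 25.4, 35), (40.0, 52.6, 106)] low [(-10.3, -10.3, 7), (21.5, 21.8, 5), (40.0, 42.4, 11)]
-135 hi [(-21.4, -10.1, 106), (20.6, 24.7, 30), (38.6, 51.0, 101)] low [(-10.4, -10.4, 6), (20.7, 25.6, 8), (38.8, 40.8, 13)]
-130 hi [(-21.7, -10.1, 101), (21.5, 25.6, 28), (37.1, 49.8, 101)] low [(-10.5, -10.4, 6), (20.8, 25.7, 20), (37.0, 39.2, 11)]
-125 hi [(-21.6, -10.3, 103), (21.6, 25.7, 24), (35.7, 48.4, 105)] low [(-10.5, -10.5, 4), (21.3, 25.9, 18), (36.0, 37.7, 10)]
-120 hi [(-21.9, -9.0, 108), (21.6, 26.6, 30), (34.2, 46.4, 98)] low [(21.8, 26.9, 19), (33.8, 36.2, 12)]
-115 hi [(-22.0, -6.5, 120), (22.7, 26.9, 15), (32.6, 45.2, 100)] low [(-9.9, -5.7, 8), (22.2, 27.1, 32), (32.9, 34.6, 10)]
-110 hi [(-21.9, -1.5, 132), (23.6, 27.9, 23), (31.3, 43.4, 89)] low [(-10.0, -2.4, 21), (22.9, 28.2, 16), (31.2, 33.0, 12)]
-105 hi [
[... 1560 characters left out ...]
6, -7.2, 59), (10.2, 14.0, 24), (18.5, 30.7, 72), (34.3, 37.1, 16)] low [(-19.5, -18.2, 9), (14.1, 18.0, 19), (30.8, 36.4, 16)]
-5 hi [(-16.6, -7.3, 59), (10.2, 29.8, 94), (34.5, 37.3, 9)] low [(-19.5, -18.4, 10), (15.0, 18.8, 18), (30.9, 37.7, 18)]
0 hi [(-16.7, -7.3, 51), (10.2, 15.0, 28), (20.6, 28.0, 18)] low [(-19.5, -18.4, 10)]
5 hi [(-10.2, -7.4, 5)] low [(-19.6, -18.5, 10)]
coupon [ 15.05386547  -3.51501771 -29.55169648] [ 57.27675174   6.32812461 -28.61363266] 134Traceback (most recent call last):
  File "<stdin>", line 14, in <module>
    return umr_minimum(a, axis, None, out, keepdims, initial, where)
ValueError: zero-size array to reduction operation minimum which has no identity
```

```bash
python3 - <<'E'
from h import *
for f,zr in(('e',(-160,-130)),('d',(-180,-150))):
    z=np.load(f+'_wrist.npz');d=z['d'];im=z['im'];T=z['T'].copy()
    if f=='e': T=tc()
    P=cloud('wrist',d.astype(float),T); q=(P-T[:3,3])@T[:3,:3]
    m=(d>0)&(abs(q[...,1]+15)<2)&(q[...,2]>zr[0])&(q[...,2]<zr[1])
    v,u=np.where(m)
    uu=int(np.median(u))
    print(f,uu,np.round(T[:3,3],1))
    for r in range(0,384):
        if m[r].any(): print(r,'z',round(q[r][m[r]][:,2].mean(),1),'h',round(P[r][m[r]][:,2].mean(),1),im[r][m[r]].mean(0).round())
    # coupon near-end in image
    m=(d>0)&(abs(q[...,1]-1)<9)&(q[...,0]<70)&(q[...,0]>-30)&(abs(q[...,2])<40)
    c=q[m]
    for x0 in range(-30,70,6):
        k=c[(c[:,0]>x0)&(c[:,0]<x0+6)]
        if len(k)>3: print('x',x0,'n',len(k),'y',k[:,1].min().round(1),k[:,1].max().round(1),'z',k[:,2].min().round(1),np.median(k[:,2]).round(1),k[:,2].max().round(1))
E
```

```text
e 237 [636.5 -57.1 125. ]
10 z -155.2 h 45.8 [47. 46. 49.]
11 z -154.4 h 46.0 [54. 53. 57.]
12 z -153.6 h 46.2 [55. 54. 58.]
13 z -152.8 h 46.6 [54. 54. 58.]
14 z -152.1 h 46.5 [54. 54. 58.]
15 z -151.6 h 45.9 [56. 56. 59.]
16 z -150.8 h 46.1 [57. 56. 59.]
17 z -150.1 h 46.1 [57. 56. 59.]
18 z -149.5 h 46.0 [58. 56. 60.]
19 z -148.7 h 46.3 [57. 55. 60.]
20 z -147.9 h 46.3 [58. 58. 60.]
21 z -147.4 h 45.7 [55. 54. 57.]
22 z -146.6 h 46.1 [53. 51. 55.]
23 z -146.0 h 45.7 [50. 48. 51.]
24 z -145.7 h 44.5 [63. 62. 63.]
25 z -145.6 h 42.5 [93. 92. 93.]
26 z -142.0 h 51.4 [119. 117. 118.]
27 z -141.1 h 52.1 [133. 130. 132.]
28 z -140.6 h 51.5 [135. 132. 133.]
29 z -139.8 h 51.7 [135. 133. 134.]
30 z -139.3 h 51.3 [135. 132. 133.]
31 z -138.4 h 51.8 [135. 132. 133.]
32 z -138.1 h 50.5 [134. 132. 133.]
33 z -137.1 h 51.2 [135. 133. 134.]
34 z -136.3 h 51.8 [135. 132. 133.]
35 z -135.7 h 51.2 [135. 132. 132.]
36 z -134.9 h 51.7 [134. 132. 133.]
37 z -134.1 h 51.9 [136. 132. 134.]
38 z -133.5 h 51.4 [134. 132. 133.]
39 z -132.9 h 51.3 [135. 132. 133.]
40 z -132.1 h 51.6 [136. 133. 135.]
41 z -
[... 1669 characters left out ...]
. 132. 136.]
47 z -151.1 h 52.9 [136. 133. 135.]
48 z -150.2 h 52.4 [136. 133. 136.]
x -30 n 79 y -7.9 9.8 z -25.4 -15.5 12.5
x -24 n 1204 y -7.8 9.9 z -29.9 -12.9 24.4
x -18 n 86 y -7.9 9.9 z -29.7 -16.9 -14.7
x -12 n 93 y -7.9 9.6 z -29.9 -28.9 -14.9
x -6 n 76 y -8.0 9.8 z -30.0 -17.1 -14.8
x 0 n 60 y -8.0 9.5 z -29.9 -29.4 -14.8
x 6 n 19 y -3.5 9.0 z -29.6 -29.3 -15.1
x 12 n 26 y -2.9 5.8 z -29.6 -29.2 -28.6
x 18 n 27 y -3.1 6.0 z -29.6 -29.3 -28.7
x 24 n 21 y -3.2 6.1 z -29.6 -29.3 -28.9
x 30 n 18 y -3.4 6.2 z -29.5 -29.2 -28.7
x 36 n 20 y -3.5 6.3 z -29.5 -29.2 -28.6
x 42 n 18 y -2.9 5.8 z -29.5 -29.3 -28.9
x 48 n 14 y -3.0 5.9 z -29.4 -29.1 -28.8
x 54 n 8 y -3.1 5.1 z -29.4 -29.3 -28.8
```

View pics/e_wrist.png

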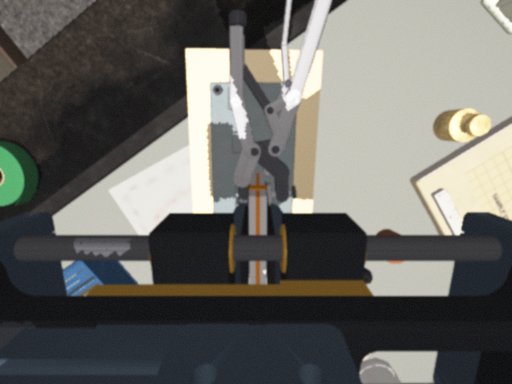

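Emit:
arm_command --slide '[[0.5, -0.17, -0.04], [0.5, -0.17, -0.04], [0.5, -0.17, -0.04], [0.5, -0.17, -0.04], [0.5, -0.17, -0.04], [0.5, -0.17, -0.04]]' --turn '[[0.014, 0, 0], [0.014, 0, 0], [0.014, 0, 0], [0.014, 0, 0], [0.014, 0, 0], [0.014, 0, 0]]' --grip '[255, 255, 255, 255, 255, 255]'

```text
time_s: 7.17
ee_pos: [635.3, -58.3, 120.0]
ee_rot: [61.7, 90.0, 26.8]
force: [-0.3, 0.7, -1.2]
gripper_width: 9.9
```

```bash
cat > an.py <<'E'
from h import *
def an(f):
    z=np.load(f);d=z['d'];im=z['im'];T=z['T']
    P=cloud('wrist',d.astype(float),T); q=(P-T[:3,3])@T[:3,:3]; ok=(d>0)
    pl=ok&(P[...,2]>13)&(P[...,2]<20.5)&(abs(q[...,1])<60)&(q[...,2]<20)
    print('plate h',np.median(P[pl][:,2]))
    B=q[pl][:,[2,1]].astype(np.float32)
    # left edge of plate (low y): use per-row min y
    h=P[...,2]
    zs=[];ys=[]
    for z0 in np.arange(-100,-15,3):
        m=pl&(q[...,2]>z0)&(q[...,2]<z0+3)&(q[...,1]<-30)
        if m.sum()>5: zs.append(z0+1.5);ys.append(q[...,1][m].min())
    if len(zs)>8: 
        c=np.polyfit(zs,ys,1); r=np.array(ys)-np.polyval(c,zs); g=abs(r)<1.0; c=np.polyfit(np.array(zs)[g],np.array(ys)[g],1); print('plate left edge slope deg',np.degrees(np.arctan(c[0])).round(2),'y at -60',np.polyval(c,-60).round(2))
    fh=ok&(h>48)&(h<60)&(q[...,1]<-4)&(q[...,1]>-30)&(q[...,2]<-80)
    a=q[fh]; zs=[];ys=[]
    for z0 in np.arange(-140,-92,3):
        k=a[(a[:,2]>z0)&(a[:,2]<z0+3)]
        if len(k)>5: zs.append(z0+1.5);ys.append(np.percentile(k[:,1],3))
    c=np.polyfit(zs,ys,1);print('handle slope',np.degrees(np.arctan(c[0])).round(2),'y@-113',np.polyval(c,-113).round(2),'start z',np.percentile(a[abs(a[:,1]+15)<4][:,2],[0,1,3]).round(1))
    for z0 in range(-20,12,4):
        m=ok&(h>44)&(h<56)&(q[...,1]<-2)&(q[...,1]>-25)&(q[...,2]>z0)&(q[...,2]<z0+4)
        y=q[...,1][m]
        if len(y)>4: print('jaw',z0,np.percentile(y,[1,99]).round(1),len(y), np.median(h[m]).round(1))
    c=q[ok&(abs(q[...,1]-1)<8)&(q[...,0]<60)&(q[...,0]>14)&(abs(q[...,2])<32)]
    print('coupon y',np.percentile(c[:,1],[2,98]).round(1),'z',np.median(c[:,2]).round(2))
E
python3 - <<'E'
from h import *
print(np.round(cmd([.5,-.17,-.04],[.014,0,0]),3))
T=Tt();s=st();print(s['time_s'],s['ee_pos'],s['ee_rot'])
im,d=env.grab_frame('wrist'); np.savez('f_wrist.npz',im=im,d=d,T=T)
print(st()['ee_pos'])
from an import an
an('e_wrist.npz');an('f_wrist.npz')
E
```

```text
[[-0.00000e+00  5.72000e-01  8.20000e-01  6.35203e+02]
 [ 0.00000e+00  8.20000e-01 -5.72000e-01 -5.82910e+01]
 [-1.00000e+00 -0.00000e+00 -0.00000e+00  1.19963e+02]
 [ 0.00000e+00  0.00000e+00  0.00000e+00  1.00000e+00]]
7.1667 [635.27512236 -58.31565906 119.98491166] [61.65121253 89.9894343  26.76889359]
[635.27671605 -58.32589114 119.99792652]
plate h 17.105688071928427
plate left edge slope deg -0.71 y at -60 -44.57
handle slope 0.15 y@-113 -21.36 start z [-154.9 -151.6 -142.2]
jaw -20 [-20.4  -5.2] 75 53.0
jaw -16 [-18.3  -6.6] 44 53.0
jaw -12 [-16.5  -7.2] 47 49.0
jaw -8 [-16.5  -7.3] 47 48.9
jaw -4 [-16.6  -7.3] 44 48.6
jaw 0 [-16.7  -7.3] 45 48.8
jaw 4 [-16.8  -7.3] 12 48.4
coupon y [-3.2  6. ] z -29.27
plate h 17.083297575548954
plate left edge slope deg 0.28 y at -60 -42.56
handle slope 0.17 y@-113 -20.15 start z [-152.4 -149.2 -140.1]
jaw -20 [-18.2  -5. ] 71 53.0
jaw -16 [-16.8  -6.4] 52 53.0
jaw -12 [-13.6  -6.8] 28 50.1
jaw -8 [-13.3  -7. ] 37 48.6
jaw -4 [-13.4  -7. ] 32 49.1
jaw 0 [-13.4  -7. ] 25 48.9
coupon y [-3.2  6. ] z -29.29
```

Emit:
arm_command --slide '[[0.3, 0.02, 0.01], [0.8, 0.02, 0.01], [1.5, 0.02, 0.01], [2.1, 0.02, 0.01], [2.6, 0.02, 0.01], [3.1, 0.02, 0.01], [3.5, 0.02, 0.01], [3.8, 0.02, 0.01], [3.8, 0.02, 0.01]]' --turn '[[-0.003, 0, 0], [-0.003, 0, 0], [-0.003, 0, 0], [-0.003, 0, 0], [-0.003, 0, 0], [-0.003, 0, 0], [-0.003, 0, 0], [-0.003, 0, 0], [-0.003, 0, 0]]' --grip '[255, 255, 255, 255, 255, 255, 255, 255, 255]'

```text
time_s: 7.97
ee_pos: [635.0, -58.1, 81.1]
ee_rot: [-156.0, 89.9, 169.3]
force: [-0.4, -0.4, -1.4]
gripper_width: 10.0
```

```bash
python3 - <<'E'
from h import *
print(np.round(cmd([3.8,.02,.01],[-.003,0,0])[:3,3],2))
s=st();print(s['time_s'],s['ee_pos'],s['force'],s['torque'],s['gripper_width'])
E
```

```text
[635.4  -58.18  81.96]
7.9667 [634.97938244 -58.12414961  81.07018024] [-0.37910378 -0.36639271 -1.36766386] [ 0.02051436 -0.06505277 -0.05757923] 9.98412229432083
```

Emit:
arm_command --slide '[[0.3, 0, 0], [0.5, 0, 0], [0.6, 0, 0], [0.7, 0, 0], [0.8, 0, 0], [0.8, 0, 0]]' --turn '[[0, 0, 0], [0, 0, 0], [0, 0, 0], [0, 0, 0], [0, 0, 0], [0, 0, 0]]' --grip '[255, 255, 255, 255, 255, 255]'

```text
time_s: 8.47
ee_pos: [635.5, -58.2, 74.6]
ee_rot: [35.4, 90.0, 0.7]
force: [-0.4, 0.3, 2.2]
gripper_width: 9.5
```

```bash
python3 - <<'E'
from h import *
print(np.round(cmd([.8,0,0],[0,0,0])[:3,3],2))
s=st();print(s['time_s'],s['ee_pos'],s['force'],s['torque'],s['gripper_width'])
T=Tt()
for n in('scene','side'):
    im,d=env.grab_frame(n); save('g_%s.png'%n,cv2.resize(im[180:310,220:380],None,fx=4,fy=4,interpolation=cv2.INTER_CUBIC)); np.savez('g_%s.npz'%n,im=im,d=d,T=T)
E
```

```text
[635.4  -58.18  73.96]
8.4667 [635.52723852 -58.18732557  74.55719695] [-0.42506473  0.26475     2.16591885] [-0.00143663  0.17867353  0.01954686] 9.519624610655697
```

View pics/g_scene.png

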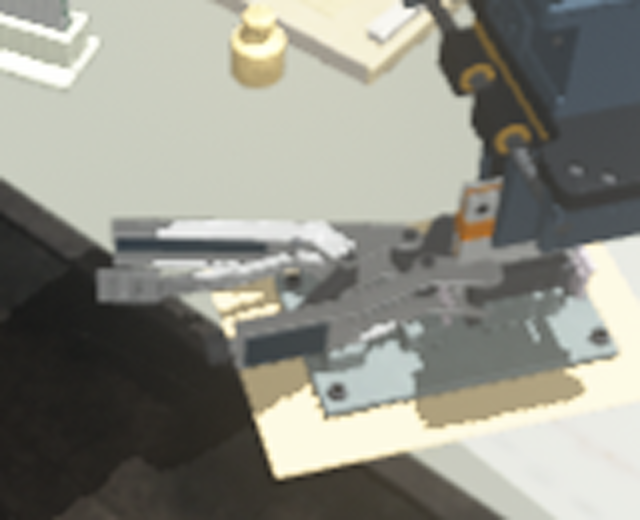

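View pics/g_side.png

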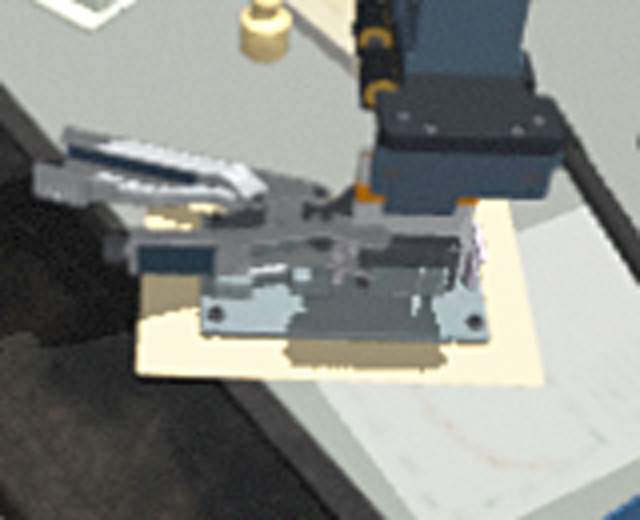

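Emit:
arm_command --slide '[[0, 0, 0], [0, 0, 0], [0, 0, 0], [0, 0, 0], [-0.5, 0, 0], [-2, 0, 0], [-4, 0, 0], [-6, 0, 0], [-7, 0.5, -4], [-7, 1, -8], [-7, 1.9, -11.7], [-7, 1.9, -11.7], [-7, 1.9, -11.7]]' --turn '[[0, 0, 0], [0, 0, 0], [0, 0, 0], [0, 0, 0], [0, 0, 0], [0, 0, 0], [0, 0, 0], [0, 0, 0], [0, 0, 0], [0, 0, 0], [0, 0, 0], [0, 0, 0], [0, 0, 0]]' --grip '[200, 180, 160, 140, 120, 100, 60, 0, 0, 0, 0, 0, 0]'

```text
time_s: 9.65
ee_pos: [549.2, 25.1, 144.7]
ee_rot: [33.4, 89.9, -1.2]
force: [0.8, -0.5, 0.2]
gripper_width: 90.2
```

```bash
python3 - <<'E'
from h import *
T0=tc(); np.save('tnest.npy',T0)
print(np.round(cmd([-7,1.9,-11.7],[0,0,0]),2))
s=st();print(s['time_s'],s['ee_pos'],s['force'],s['torque'],s['gripper_width'])
T=Tt()
for n in('scene','side','wrist'):
    im,d=env.grab_frame(n); save('h_%s.png'%n,cv2.resize(im[180:310,220:380],None,fx=4,fy=4,interpolation=cv2.INTER_CUBIC) if n!='wrist' else im); np.savez('h_%s.npz'%n,im=im,d=d,T=T)
L=np.load('L.npy'); m=(L[:,0]>-75)&(L[:,0]<-45)&(L[:,1]<-19)&(L[:,2]>20)
print(L[m][:, :].round(1)[::4])
from scipy.spatial.transform import Rotation
E
```

```text
[[ -0.     0.57   0.82 550.04]
 [  0.     0.82  -0.57  24.06]
 [ -1.    -0.    -0.   143.97]
 [  0.     0.     0.     1.  ]]
9.65 [549.19258222  25.13497797 144.7436217 ] [ 0.84986768 -0.52980817  0.15391108] [-0.02686186 -0.04300464 -0.00584385] 90.15407588957622
[[-68.7 -35.3  21.7]
 [-67.4 -35.2  22.1]
 [-66.1 -21.   31.7]
 [-66.6 -32.9  20.8]
 [-65.1 -21.   30.9]
 [-65.2 -34.   22.2]
 [-64.1 -22.3  30.3]
 [-64.2 -35.3  21.2]
 [-64.5 -30.4  20.5]
 [-62.9 -36.5  21.7]
 [-63.2 -31.6  20.8]
 [-61.9 -35.3  21. ]
 [-60.7 -22.2  30.1]
 [-59.4 -20.9  31.3]
 [-57.5 -21.   29.4]
 [-55.  -20.9  30.6]
 [-52.7 -20.8  30.9]
 [-50.3 -20.7  31.5]
 [-49.4 -19.6  30.5]
 [-48.1 -22.5  22.7]]
```

View pics/h_scene.png

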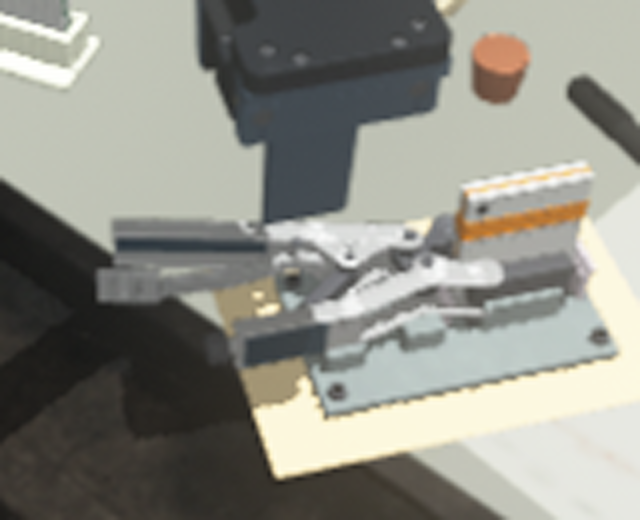

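View pics/h_side.png

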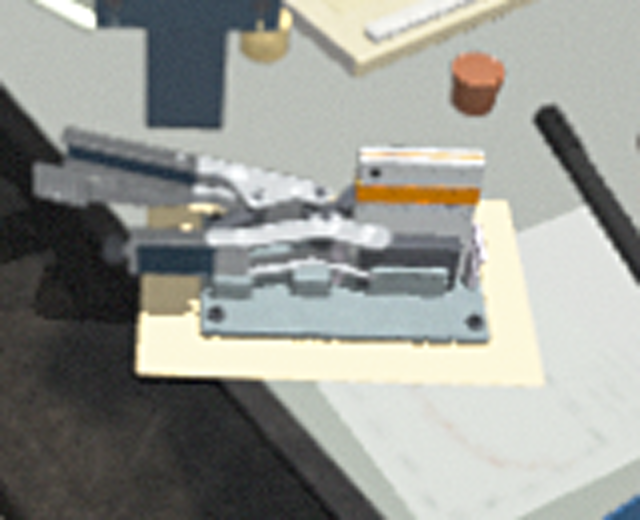

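View pics/h_wrist.png

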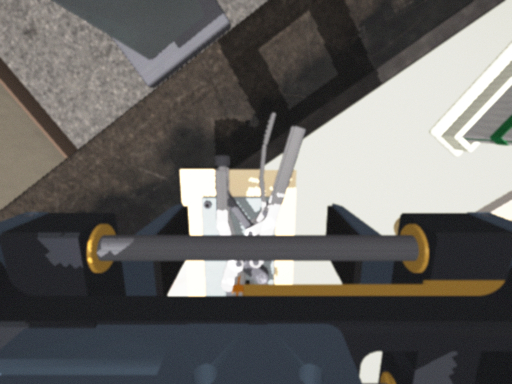

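```bash
python3 - <<'E'
from h import *
for n in('scene','side'):
    z=np.load('h_%s.npz'%n);P=cloud(n,z['d'].astype(float))
    m=(z['d']>0)&(abs(P[...,0]-635)<45)&(abs(P[...,1]+58)<45)&(P[...,2]>60)&(P[...,2]<120); print(n,np.percentile(P[m][:,2],[50,90,98,100]).round(1))
    t=P[m]; t=t[t[:,2]>94.5]; print(t.mean(0).round(1),cv2.minAreaRect(t[:,:2].astype(np.float32)))
z=np.load('h_wrist.npz');d=z['d'];T=z['T'];P=cloud('wrist',d.astype(float),T)
T0=np.load('tnest.npy'); q=(P-T0[:3,3])@T0[:3,:3]  # in nest tool frame: y = pl_y -1, z = pl_x-65
X=q[...,2]+65;Y=q[...,1]+1-1.2;h=P[...,2]
for x0 in range(-135,-20,6):
    m=(d>0)&(X>x0)&(X<x0+6)&(h>25)&(h<60)&(abs(Y-20)<60)
    if m.sum()<4: continue
    o=np.argsort(Y[m]);y=Y[m][o];hh=h[m][o];k=np.where(np.diff(y)>3)[0]+1
    print(x0,[(round(a[0],1),round(a[-1],1),round(float(np.median(b)),0),len(a)) for a,b in zip(np.split(y,k),np.split(hh,k)) if len(a)>2])
E
```

```text
scene [83.7 96.8 97.9 99.1]
[633.8 -58.2  96.5] ((634.8619995117188, -57.64265441894531), (13.33432674407959, 60.11615753173828), 54.1107292175293)
side [83.  96.4 97.4 98.3]
[635.1 -57.8  96.2] ((634.8548583984375, -57.55109405517578), (11.330965995788574, 59.74870300292969), 56.40922164916992)
-135 [(np.float64(32.9), np.float64(36.5), 51.0, 10)]
-129 [(np.float64(30.5), np.float64(36.6), 52.0, 36)]
-123 [(np.float64(29.3), np.float64(34.7), 52.0, 39), (np.float64(53.8), np.float64(61.3), 53.0, 25)]
-117 [(np.float64(27.5), np.float64(33.1), 52.0, 37), (np.float64(52.0), np.float64(64.3), 53.0, 106)]
-111 [(np.float64(26.6), np.float64(31.3), 52.0, 31), (np.float64(50.4), np.float64(62.9), 53.0, 93)]
-105 [(np.float64(24.9), np.float64(29.5), 47.0, 29), (np.float64(49.0), np.float64(61.3), 53.0, 103)]
-99 [(np.float64(24.9), np.float64(28.8), 47.0, 29), (np.float64(47.3), np.float64(59.5), 53.0, 91)]
-93 [(np.float64(-21.3), np.float64(-7.2), 46.0, 77), (np.float64(24.0), np.float64(27.9), 47.0, 29), (np.float64(45.5), np.float64(57.9), 53.0, 105)]
-87 [(np.float64(-21.2), np.float
[... 877 characters left out ...]
loat64(-20.1), np.float64(-3.0), 53.0, 112), (np.float64(24.3), np.float64(28.3), 46.0, 28), (np.float64(34.0), np.float64(46.8), 53.0, 85)]
-45 [(np.float64(-20.3), np.float64(1.1), 52.0, 131), (np.float64(24.3), np.float64(44.0), 53.0, 111)]
-39 [(np.float64(-20.5), np.float64(5.0), 48.0, 138), (np.float64(23.4), np.float64(42.0), 53.0, 130)]
-33 [(np.float64(-19.5), np.float64(-9.2), 53.0, 76), (np.float64(-3.1), np.float64(9.1), 46.0, 62), (np.float64(20.3), np.float64(40.2), 53.0, 115)]
-27 [(np.float64(-19.8), np.float64(-7.7), 53.0, 79), (np.float64(0.9), np.float64(39.3), 52.0, 225)]
-21 [(np.float64(-19.7), np.float64(-6.7), 53.0, 92), (np.float64(4.9), np.float64(37.5), 53.0, 198)]
```

Emit:
arm_command --slide '[[2, 0, 0], [5, 0, 0], [8, 0, 0], [10, 0, 0], [10.8, 0, 0], [11.1, 0, 0], [11.1, 0, 0], [11.1, -0.2, 0], [11.1, -0.2, 0], [11.1, -0.2, 0]]' --turn '[[0, 0, 0], [0, 0, 0], [0, 0, 0], [0, 0, 0], [0, 0, 0], [0, 0, 0], [0, 0, 0], [0, 0, 0], [0, 0, 0], [0, 0, 0]]' --grip '[0, 0, 0, 0, 0, 10, 20, 25, 25, 25]' --newtons 20

```text
time_s: 10.63
ee_pos: [549.8, 22.3, 34.2]
ee_rot: [36.2, 89.9, 1.5]
force: [0.1, 0.0, -0.7]
gripper_width: 82.2
```

```bash
python3 - <<'E'
from h import *
T=cmd([11.1,-.2,0],[0,0,0])
s=st();print(s['time_s'],T[:3,3],s['ee_pos'],s['force'],s['torque'],s['gripper_width'])
T0=np.load('tnest.npy');q=T0[:3,:3].T@(s['ee_pos']-T0[:3,3]);print('pl x,y',q[2]+65,q[1]+1, 'F tool',T[:3,:3].T@s['force'])
E
```

```text
10.6333 [548.89531705  22.41103275  32.96586772] [549.78639297  22.25754863  34.21483052] [ 0.14727688  0.01510018 -0.69847818] [-0.02247508  0.00202194  0.03711922] 82.22705460695842
pl x,y -51.180122442624636 18.381179807313618 F tool [0.69847314 0.096286   0.11249244]
```

Emit:
arm_command --slide '[[0, -0.12, 0], [0, -0.25, 0], [0, -0.25, 0], [0, -0.25, 0]]' --turn '[[0, 0, 0], [0, 0, 0], [0, 0, 0], [0, 0, 0]]' --grip '[36, 46, 46, 46]'

```text
time_s: 10.97
ee_pos: [547.5, 20.3, 33.2]
ee_rot: [48.8, 90.0, 14.1]
force: [-0.2, 0.5, -0.1]
gripper_width: 74.2
```

```bash
cat > rp.py <<'E'
from h import *
import sys
def rp(s_,r_=(0,0,0)):
    T=cmd(s_,r_); s=st(); T0=np.load('tnest.npy'); q=T0[:3,:3].T@(s['ee_pos']-T0[:3,3]); qc=T0[:3,:3].T@(T[:3,3]-T0[:3,3])
    w=s['gripper_width']; F=T[:3,:3].T@s['force']
    print('t',round(s['time_s'],2),'pl x,y',(q[[2,1]]+[65,1]).round(2),'cmd',(qc[[2,1]]+[65,1]).round(2),'w',round(w,2),'fingers',(qc[1]+1-w/2).round(2),(qc[1]+1+w/2).round(2),'Ftool',F.round(2),'tau',(T[:3,:3].T@s['torque']).round(3),'z',s['ee_pos'][2].round(1))
if __name__=='__main__': rp([float(x) for x in sys.argv[1:4]])
E
python3 rp.py 0 -0.25 0
```

```text
t 10.97 pl x,y [-51.99  15.5 ] cmd [-52.   15.5] w 74.17 fingers -21.59 52.59 Ftool [ 0.11  0.28 -0.41] tau [-0.036 -0.017  0.012] z 33.2
```

Emit:
arm_command --slide '[[0, 0.04, 0], [0, 0.08, 0], [0, 0.08, 0]]' --turn '[[0, 0, 0], [0, 0, 0], [0, 0, 0]]' --grip '[46, 46, 46]'

```text
time_s: 11.22
ee_pos: [548.0, 21.1, 32.9]
ee_rot: [123.9, 90.0, 89.2]
force: [0.1, -0.2, -0.2]
gripper_width: 75.1
```

```bash
python3 rp.py 0 0.08 0
```

```text
t 11.22 pl x,y [-52.    16.41] cmd [-52.   16.3] w 75.1 fingers -21.25 53.85 Ftool [ 0.23 -0.16  0.21] tau [-0.012  0.033 -0.065] z 32.9
```

Emit:
arm_command --slide '[[0, 0.04, 0], [0, 0.08, 0], [0, 0.08, 0]]' --turn '[[0, 0, 0], [0, 0, 0], [0, 0, 0]]' --grip '[46, 46, 46]'

```text
time_s: 11.47
ee_pos: [548.1, 21.6, 32.8]
ee_rot: [-137.2, 90.0, -171.9]
force: [-0.3, -0.5, 0.1]
gripper_width: 74.7
```

```bash
python3 rp.py 0 0.08 0
```

```text
t 11.47 pl x,y [-52.18  16.92] cmd [-52.   17.1] w 74.65 fingers -20.23 54.43 Ftool [-0.06 -0.58  0.03] tau [-0.033  0.01  -0.152] z 32.8
```

Emit:
arm_command --slide '[[0, 0.05, 0], [0, 0.05, 0], [0, 0.05, 0]]' --turn '[[0, 0, 0], [0, 0, 0], [0, 0, 0]]' --grip '[46, 46, 46]'

```text
time_s: 11.72
ee_pos: [548.2, 21.6, 32.8]
ee_rot: [-116.0, 89.9, -150.7]
force: [-1.9, -3.0, 0.7]
gripper_width: 74.6
```

```bash
python3 rp.py 0 0.05 0
```

```text
t 11.72 pl x,y [-52.17  16.95] cmd [-52.   17.6] w 74.63 fingers -19.71 54.91 Ftool [-0.7  -3.57  0.2 ] tau [-0.032 -0.009 -0.588] z 32.8
```

Emit:
arm_command --slide '[[0, -0.06, 0], [0, -0.12, 0], [0, -0.17, 0], [0, -0.22, 0], [0, -0.28, 0], [0, -0.28, 0]]' --turn '[[0, 0, 0], [0, 0, 0], [0, 0, 0], [0, 0, 0], [0, 0, 0], [0, 0, 0]]' --grip '[46, 49, 52, 55, 58, 58]'

```text
time_s: 12.22
ee_pos: [547.0, 19.9, 32.9]
ee_rot: [141.4, 90.0, 106.6]
force: [-1.1, 0.2, -0.9]
gripper_width: 70.7
```

```bash
python3 rp.py 0 -0.28 0
```

```text
t 12.22 pl x,y [-52.17  14.86] cmd [-52.   14.8] w 70.65 fingers -20.53 50.13 Ftool [ 0.92 -0.46 -1.03] tau [ 0.043  0.181 -0.251] z 32.9
```

Emit:
arm_command --slide '[[0, -0.05, 0], [0, -0.11, 0], [0, -0.16, 0], [0, -0.22, 0], [0, -0.27, 0], [0, -0.32, 0], [0, -0.38, 0], [0, -0.43, 0], [0, -0.43, 0]]' --turn '[[0, 0, 0], [0, 0, 0], [0, 0, 0], [0, 0, 0], [0, 0, 0], [0, 0, 0], [0, 0, 0], [0, 0, 0], [0, 0, 0]]' --grip '[61, 64, 67, 70, 73, 76, 79, 82, 82]'

```text
time_s: 12.97
ee_pos: [544.5, 16.4, 32.9]
ee_rot: [139.1, 90.0, 104.4]
force: [-1.9, 0.7, -2.2]
gripper_width: 62.1
```

```bash
python3 rp.py 0 -0.43 0
```

```text
t 12.97 pl x,y [-52.15  10.56] cmd [-52.   10.5] w 62.06 fingers -20.53 41.53 Ftool [ 2.19 -0.47 -1.97] tau [0.054 0.337 0.117] z 32.9
```

Emit:
arm_command --slide '[[0, -0.05, 0], [0, -0.11, 0], [0, -0.16, 0], [0, -0.22, 0], [0, -0.27, 0], [0, -0.32, 0], [0, -0.38, 0], [0, -0.43, 0], [0, -0.43, 0]]' --turn '[[0, 0, 0], [0, 0, 0], [0, 0, 0], [0, 0, 0], [0, 0, 0], [0, 0, 0], [0, 0, 0], [0, 0, 0], [0, 0, 0]]' --grip '[85, 88, 91, 94, 97, 100, 103, 106, 106]'

```text
time_s: 13.72
ee_pos: [542.3, 12.7, 33.0]
ee_rot: [53.1, 90.0, 18.4]
force: [-1.1, 1.1, -1.4]
gripper_width: 53.2
```

```bash
python3 rp.py 0 -0.43 0; python3 - <<'E'
from h import *
im,d=env.grab_frame('scene'); save('i_scene.png',cv2.resize(im[180:310,220:380],None,fx=4,fy=4,interpolation=cv2.INTER_CUBIC))
E
```

```text
t 13.72 pl x,y [-51.9    6.23] cmd [-52.    6.2] w 53.24 fingers -20.42 32.82 Ftool [ 1.41  0.32 -1.53] tau [0.005 0.413 0.224] z 33.0
```

View pics/i_scene.png

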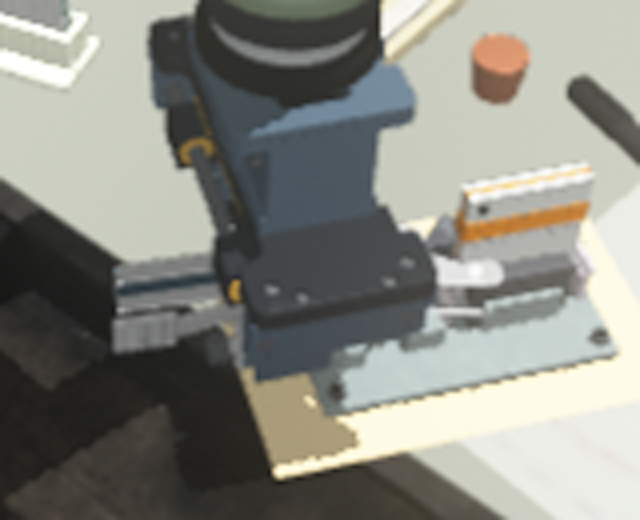

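Emit:
arm_command --slide '[[0, -0.04, 0], [0, -0.07, 0], [0, -0.11, 0], [0, -0.14, 0], [0, -0.18, 0], [0, -0.22, 0], [0, -0.22, 0]]' --turn '[[0, 0, 0], [0, 0, 0], [0, 0, 0], [0, 0, 0], [0, 0, 0], [0, 0, 0], [0, 0, 0]]' --grip '[108, 110, 112, 114, 116, 118, 118]'

```text
time_s: 14.35
ee_pos: [541.1, 10.4, 33.0]
ee_rot: [-23.7, 89.9, -58.4]
force: [-0.9, -0.1, -1.4]
gripper_width: 48.9
```

```bash
python3 rp.py 0 -0.22 0
```

```text
t 14.35 pl x,y [-51.59   3.69] cmd [-52.   4.] w 48.92 fingers -20.46 28.46 Ftool [ 1.4  -0.57 -0.67] tau [ 0.028  0.081 -0.247] z 33.0
```

Emit:
arm_command --slide '[[0, -0.04, 0], [0, -0.07, 0], [0, -0.11, 0], [0, -0.14, 0], [0, -0.18, 0], [0, -0.21, 0], [0, -0.21, 0]]' --turn '[[0, 0, 0], [0, 0, 0], [0, 0, 0], [0, 0, 0], [0, 0, 0], [0, 0, 0], [0, 0, 0]]' --grip '[120, 122, 124, 126, 128, 130, 130]'

```text
time_s: 14.93
ee_pos: [540.3, 9.6, 33.0]
ee_rot: [59.5, 89.9, 24.8]
force: [0.8, 2.2, -1.9]
gripper_width: 45.8
```

```bash
python3 rp.py 0 -0.21 0
```

```text
t 14.93 pl x,y [-51.78   2.54] cmd [-52.    1.9] w 45.8 fingers -21.0 24.8 Ftool [ 1.85  2.26 -0.6 ] tau [-0.232  0.165  0.316] z 33.0
```

Emit:
arm_command --slide '[[0, 0.06, 0], [0, 0.06, 0], [0, 0.06, 0], [0, 0.06, 0], [0, 0.06, 0]]' --turn '[[0, 0, 0], [0, 0, 0], [0, 0, 0], [0, 0, 0], [0, 0, 0]]' --grip '[130, 127, 122, 117, 114]'

```text
time_s: 15.35
ee_pos: [540.1, 9.5, 33.0]
ee_rot: [-26.1, 90.0, -60.8]
force: [0.6, -0.2, 0.6]
gripper_width: 50.2
```

```bash
python3 rp.py 0 0.06 0;  python3 - <<'E'
from h import *
T=Tt()
im,d=env.grab_frame('wrist'); save('j_wrist.png',im); np.savez('j_wrist.npz',im=im,d=d,T=T)
P=cloud('wrist',d.astype(float),T)
T0=np.load('tnest.npy'); q=(P-T0[:3,3])@T0[:3,:3]
X=q[...,2]+65;Y=q[...,1]+1-1.2;h=P[...,2]
for x0 in range(-135,-50,6):
    m=(d>0)&(X>x0)&(X<x0+6)&(h>25)&(h<60)&(abs(Y-20)<60)
    if m.sum()<4: continue
    o=np.argsort(Y[m]);y=Y[m][o];hh=h[m][o];k=np.where(np.diff(y)>3)[0]+1
    print(x0,[(round(a[0],1),round(a[-1],1),round(float(np.median(b)),0),len(a)) for a,b in zip(np.split(y,k),np.split(hh,k)) if len(a)>2])
E
```

```text
t 15.35 pl x,y [-51.93   2.39] cmd [-52.    2.5] w 50.19 fingers -22.59 27.59 Ftool [-0.64  0.16  0.61] tau [ 0.012  0.007 -0.002] z 33.0
-129 [(np.float64(-10.0), np.float64(-6.3), 52.0, 61)]
-123 [(np.float64(-10.7), np.float64(-6.2), 51.0, 121), (np.float64(12.9), np.float64(24.2), 53.0, 190)]
-117 [(np.float64(-10.7), np.float64(-6.0), 52.0, 113), (np.float64(13.0), np.float64(24.7), 53.0, 292)]
-111 [(np.float64(-10.9), np.float64(-5.9), 51.0, 122), (np.float64(13.1), np.float64(24.0), 53.0, 284)]
-105 [(np.float64(-10.5), np.float64(-5.7), 52.0, 104), (np.float64(13.2), np.float64(24.3), 53.0, 258)]
-99 [(np.float64(-9.5), np.float64(-5.3), 47.0, 77), (np.float64(13.3), np.float64(24.6), 53.0, 265)]
-93 [(np.float64(-21.0), np.float64(-4.0), 46.0, 222), (np.float64(13.4), np.float64(24.8), 53.0, 259)]
-87 [(np.float64(-21.1), np.float64(-2.8), 47.0, 322), (np.float64(13.5), np.float64(25.1), 53.0, 244)]
-81 [(np.float64(-20.6), np.float64(-1.7), 46.0, 302), (np.float64(13.8), np.float64(25.3), 53.0, 236)]
-75 [(np.float64(-32.4), np.float64(-26.1), 52.0, 18), (np.float64(-20.1), np.float64(-9.1), 53.0, 261), (np.float64(-5.2), np.float64(-0.5), 47.0, 79), (np.float64(14.0), np.float64(24.7), 53.0, 224), (np.float64(30.9), np.float64(37.6), 49.0, 25)]
-69 [(np.float64(-32.7), np.float64(-9.1), 52.0, 543), (np.float64(-4.1), np.float64(1.2), 47.0, 88), (np.float64(14.0), np.float64(38.4), 52.0, 553)]
-63 [(np.float64(-22.8), np.float64(-9.2), 53.0, 237), (np.float64(-2.9), np.float64(4.2), 46.0, 101), (np.float64(14.2), np.float64(28.1), 53.0, 236)]
-57 [(np.float64(-22.7), np.float64(-22.4), 43.0, 10), (np.float64(-10.6), np.float64(-8.5), 32.0, 34), (np.float64(-0.7), np.float64(6.1), 45.0, 37), (np.float64(14.6), np.float64(15.3), 32.0, 18), (np.float64(27.8), np.float64(28.1), 41.0, 15)]
-51 [(np.float64(14.7), np.float64(15.3), 32.0, 4)]
```

View pics/j_wrist.png

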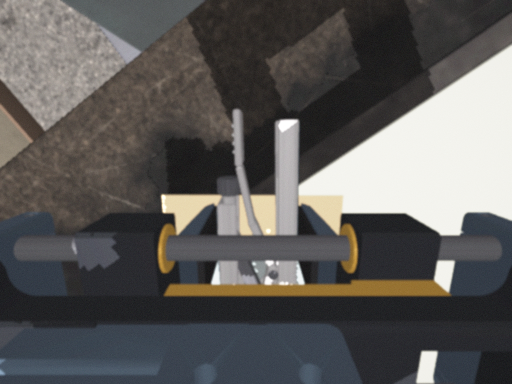

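Emit:
arm_command --slide '[[0, 0, 0], [0, 0, 0], [0, 0, 0], [-0.5, 0, 0], [-2, 0, 0], [-4.5, 0, 0], [-8, 0, -1], [-10, 0.2, -4], [-10, 0.4, -6], [-10, 0.4, -6], [-10, 0.4, -6], [-10, 0.4, -6]]' --turn '[[0, 0, 0], [0, 0, 0], [0, 0, 0], [0, 0, 0], [0, 0, 0], [0, 0, 0], [0, 0, 0], [0, 0, 0], [0, 0, 0], [0, 0, 0], [0, 0, 0], [0, 0, 0]]' --grip '[105, 90, 65, 65, 65, 65, 65, 65, 65, 65, 65, 65]'

```text
time_s: 16.4
ee_pos: [493.5, 46.9, 132.9]
ee_rot: [12.8, 90.0, -21.9]
force: [-0.5, -0.3, 0.4]
gripper_width: 68.0
```

```bash
python3 rp.py -10 0.4 -6;  python3 - <<'E'
from h import *
T=Tt()
im,d=env.grab_frame('wrist'); save('k_wrist.png',im); np.savez('k_wrist.npz',im=im,d=d,T=T)
P=cloud('wrist',d.astype(float),T)
T0=np.load('tnest.npy'); q=(P-T0[:3,3])@T0[:3,:3]
X=q[...,2]+65;Y=q[...,1]+1-1.2;h=P[...,2]
for x0 in range(-135,-50,6):
    m=(d>0)&(X>x0)&(X<x0+6)&(h>25)&(h<60)&(abs(Y-20)<60)
    if m.sum()<4: continue
    o=np.argsort(Y[m]);y=Y[m][o];hh=h[m][o];k=np.where(np.diff(y)>3)[0]+1
    print(x0,[(round(a[0],1),round(a[-1],1),round(float(np.median(b)),0),len(a)) for a,b in zip(np.split(y,k),np.split(hh,k)) if len(a)>2])
for n in('scene','side'):
    im,d=env.grab_frame(n); save('k_%s.png'%n,cv2.resize(im[180:310,220:380],None,fx=4,fy=4,interpolation=cv2.INTER_CUBIC)); np.savez('k_%s.npz'%n,im=im,d=d)
    P=cloud(n,d.astype(float))
    m=(d>0)&(abs(P[...,0]-635)<45)&(abs(P[...,1]+58)<45)&(P[...,2]>94.5)&(P[...,2]<105); t=P[m];print(t.mean(0).round(1),cv2.minAreaRect(t[:,:2].astype(np.float32)))
E
```

```text
t 16.4 pl x,y [-111.45    6.56] cmd [-112.     6.5] w 68.0 fingers -27.5 40.5 Ftool [-0.42 -0.49 -0.22] tau [-0.006 -0.034 -0.02 ] z 132.9
-129 [(np.float64(-10.1), np.float64(-6.3), 47.0, 34)]
-123 [(np.float64(-11.0), np.float64(-6.1), 52.0, 35), (np.float64(12.9), np.float64(24.1), 52.0, 110)]
-117 [(np.float64(-10.6), np.float64(-6.0), 52.0, 37), (np.float64(13.4), np.float64(24.2), 53.0, 83)]
-111 [(np.float64(-10.6), np.float64(-5.8), 52.0, 34), (np.float64(13.4), np.float64(24.3), 53.0, 78)]
-105 [(np.float64(-10.6), np.float64(-5.7), 52.0, 34), (np.float64(13.5), np.float64(24.4), 53.0, 77)]
-99 [(np.float64(-9.2), np.float64(-5.3), 48.0, 21), (np.float64(13.5), np.float64(24.5), 53.0, 75)]
-93 [(np.float64(-20.4), np.float64(-4.3), 46.0, 87), (np.float64(13.6), np.float64(24.6), 53.0, 76)]
-87 [(np.float64(-20.5), np.float64(-3.4), 47.0, 105), (np.float64(13.6), np.float64(24.7), 53.0, 76)]
-81 [(np.float64(-20.5), np.float64(-1.6), 46.0, 99), (np.float64(14.1), np.float64(24.8), 53.0, 59)]
-75 [(np.float64(-17.5), np.float64(-9.2), 43.0, 21), (np.float64(-5.4), np.float64(-0.7), 46.0, 10)]
-51 [(np.float64(-20.4), np.float64(-9.4), 53.0, 37), (np.float64(15.3), np.float64(25.3), 53.0, 35)]
[633.7 -58.6  96.4] ((634.8148803710938, -59.026123046875), (11.091449737548828, 60.64865493774414), 54.91400146484375)
[633.8 -57.6  96.2] ((634.4589233398438, -57.86351776123047), (11.787272453308105, 59.535030364990234), 57.026268005371094)
```

View pics/k_wrist.png

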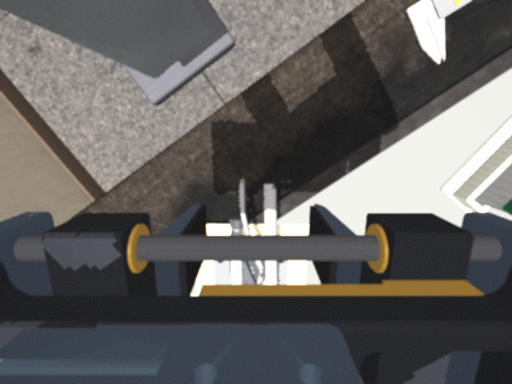

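View pics/k_side.png

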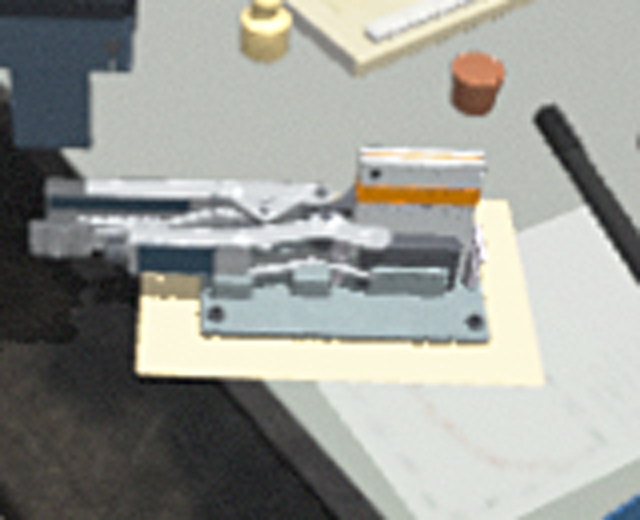

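Emit:
arm_command --slide '[[0, 0, 0], [0, 0, 0], [0, 0, 0], [0, 0, 0], [0, 0, 0], [0, 0, 0], [0, 0, 0], [0, 0, 0], [0, 0, 0], [0, 0, 0], [0, 0, 0], [0, 0, 0], [0, 0, 0], [0, 0, 0], [0, 0, 0], [0, 0, 0], [0, 0, 0], [0, 0, 0], [0, 0, 0], [0, 0, 0]]' --turn '[[0, 0, 0], [0, 0, 0], [0, 0, 0], [0, 0, 0], [0, 0, 0], [0, 0, 0], [0, 0, 0], [0, 0, 0], [0, 0, 0], [0, 0, 0], [0, 0, 0], [0, 0, 0], [0, 0, 0], [0, 0, 0], [0, 0, 0], [0, 0, 0], [0, 0, 0], [0, 0, 0], [0, 0, 0], [0, 0, 0]]' --grip '[65, 65, 65, 65, 65, 65, 65, 65, 65, 65, 65, 65, 65, 65, 65, 65, 65, 65, 65, 65]'

```text
time_s: 18.22
ee_pos: [493.0, 47.1, 133.0]
ee_rot: [99.7, 90.0, 65.0]
force: [0.6, 0.1, 0.0]
gripper_width: 67.9
```

Emit:
arm_command --slide '[[0, 0, 0], [0, 0, 0], [0, 0, 0], [0, 0, 0], [0, 0, 0], [0, 0, 0], [0, 0, 0], [0, 0, 0], [0, 0, 0], [0, 0, 0], [0, 0, 0], [0, 0, 0], [0, 0, 0], [0, 0, 0], [0, 0, 0], [0, 0, 0], [0, 0, 0], [0, 0, 0], [0, 0, 0], [0, 0, 0]]' --turn '[[0, 0, 0], [0, 0, 0], [0, 0, 0], [0, 0, 0], [0, 0, 0], [0, 0, 0], [0, 0, 0], [0, 0, 0], [0, 0, 0], [0, 0, 0], [0, 0, 0], [0, 0, 0], [0, 0, 0], [0, 0, 0], [0, 0, 0], [0, 0, 0], [0, 0, 0], [0, 0, 0], [0, 0, 0], [0, 0, 0]]' --grip '[65, 65, 65, 65, 65, 65, 65, 65, 65, 65, 65, 65, 65, 65, 65, 65, 65, 65, 65, 65]'

```text
time_s: 19.88
ee_pos: [493.0, 47.1, 132.9]
ee_rot: [124.1, 90.0, 89.4]
force: [-0.4, -0.2, -0.4]
gripper_width: 68.0
```

Emit:
arm_command --slide '[[2, 0.03, 0], [5, 0.03, 0], [7.5, 0.03, 0], [9, 0.03, 0], [9.7, 0.03, 0], [10, 0.03, 0], [10, 0.03, 0], [10, 0.03, 0], [10, 0.03, 0], [10, 0.03, 0], [10, 0.03, 0]]' --turn '[[0, 0, 0], [0, 0, 0], [0, 0, 0], [0, 0, 0], [0, 0, 0], [0, 0, 0], [0, 0, 0], [0, 0, 0], [0, 0, 0], [0, 0, 0], [0, 0, 0]]' --grip '[65, 65, 65, 65, 75, 90, 105, 120, 129, 129, 129]' --newtons 12

```text
time_s: 20.8
ee_pos: [493.7, 47.4, 33.7]
ee_rot: [41.2, 89.9, 6.5]
force: [0.0, 0.3, -0.3]
gripper_width: 45.3
```

```bash
python3 rp.py 10 0.03 0
```

```text
t 20.8 pl x,y [-111.62    7.11] cmd [-112.     6.8] w 45.28 fingers -15.84 29.44 Ftool [ 0.33  0.26 -0.13] tau [-0.037 -0.01  -0.022] z 33.7
```

Emit:
arm_command --slide '[[0, -0.02, 0], [0, -0.02, 0], [0, -0.02, 0], [0, -0.02, 0], [0, 0.0, 0], [0, 0.03, 0], [0, 0.06, 0], [0, 0.1, 0], [0, 0.1, 0]]' --turn '[[0, 0, 0], [0, 0, 0], [0, 0, 0], [0, 0, 0], [0, 0, 0], [0, 0, 0], [0, 0, 0], [0, 0, 0], [0, 0, 0]]' --grip '[136, 143, 149, 154, 155, 157, 158, 160, 160]'

```text
time_s: 21.55
ee_pos: [493.8, 48.2, 33.0]
ee_rot: [159.8, 90.0, 125.1]
force: [0.9, 0.6, 0.9]
gripper_width: 34.0
```

```bash
python3 rp.py 0 0.1 0
```

```text
t 21.55 pl x,y [-112.      7.86] cmd [-112.     7.8] w 33.96 fingers -9.18 24.78 Ftool [-0.9   0.99  0.35] tau [0.016 0.024 0.028] z 33.0
```

Emit:
arm_command --slide '[[0, 0.0, 0], [0, 0.03, 0], [0, 0.07, 0], [0, 0.1, 0], [0, 0.14, 0], [0, 0.17, 0], [0, 0.17, 0]]' --turn '[[0, 0, 0], [0, 0, 0], [0, 0, 0], [0, 0, 0], [0, 0, 0], [0, 0, 0], [0, 0, 0]]' --grip '[162, 164, 166, 168, 170, 172, 172]'

```text
time_s: 22.13
ee_pos: [494.3, 49.7, 32.9]
ee_rot: [-159.2, 89.9, 166.1]
force: [-1.2, 2.2, 1.8]
gripper_width: 29.8
```

```bash
python3 rp.py 0 0.17 0
```

```text
t 22.13 pl x,y [-112.47    9.33] cmd [-112.     9.5] w 29.8 fingers -5.4 24.4 Ftool [-1.8   1.16 -2.24] tau [0.152 0.354 0.159] z 32.9
```

Emit:
arm_command --slide '[[0, 0.03, 0], [0, 0.06, 0], [0, 0.06, 0]]' --turn '[[0, 0, 0], [0, 0, 0], [0, 0, 0]]' --grip '[174, 176, 176]'

```text
time_s: 22.38
ee_pos: [494.3, 50.2, 32.8]
ee_rot: [-152.2, 89.9, 173.0]
force: [-2.2, 2.8, 2.6]
gripper_width: 28.3
```

```bash
python3 rp.py 0 0.06 0
```

```text
t 22.38 pl x,y [-112.64    9.74] cmd [-112.    10.1] w 28.31 fingers -4.06 24.26 Ftool [-2.65  1.03 -3.43] tau [0.239 0.613 0.029] z 32.8
```

Emit:
arm_command --slide '[[0, 0.03, -0.05], [0, 0.06, -0.05], [0, 0.06, -0.05]]' --turn '[[0, 0, 0], [0, 0, 0], [0, 0, 0]]' --grip '[178, 180, 180]'

```text
time_s: 22.63
ee_pos: [494.6, 50.8, 32.8]
ee_rot: [-147.0, 89.9, 178.3]
force: [-3.1, 2.2, 1.1]
gripper_width: 27.3
```

```bash
python3 rp.py 0 0.06 -0.05
```

```text
t 22.63 pl x,y [-112.84   10.44] cmd [-112.5   10.7] w 27.3 fingers -2.95 24.35 Ftool [-1.13  0.05 -3.81] tau [ 0.288  0.546 -0.077] z 32.8
```

Emit:
arm_command --slide '[[0, 0.03, -0.05], [0, 0.06, -0.05], [0, 0.06, -0.05]]' --turn '[[0, 0, 0], [0, 0, 0], [0, 0, 0]]' --grip '[182, 184, 184]' --newtons 14

```text
time_s: 22.88
ee_pos: [494.4, 51.8, 32.8]
ee_rot: [-158.9, 89.9, 166.3]
force: [-3.9, 2.7, 1.0]
gripper_width: 25.6
```

```bash
python3 rp.py 0 0.06 -0.05
```

```text
t 22.88 pl x,y [-113.55   11.14] cmd [-113.    11.3] w 25.58 fingers -1.49 24.09 Ftool [-1.02  0.02 -4.74] tau [ 0.203  0.831 -0.055] z 32.8
```

Emit:
arm_command --slide '[[0, 0.03, -0.08], [0, 0.05, -0.12], [0, 0.05, -0.12]]' --turn '[[0, 0, 0], [0, 0, 0], [0, 0, 0]]' --grip '[186, 187, 187]'

```text
time_s: 23.13
ee_pos: [494.5, 52.9, 32.9]
ee_rot: [45.7, 90.0, 11.0]
force: [-1.2, 2.3, -1.2]
gripper_width: 24.7
```

```bash
python3 rp.py 0 0.05 -0.12
```

```text
t 23.13 pl x,y [-114.06   12.06] cmd [-114.2   11.8] w 24.68 fingers -0.54 24.14 Ftool [ 1.17  1.15 -2.3 ] tau [0.171 0.575 0.087] z 32.9
```

Emit:
arm_command --slide '[[0, 0.04, -0.03], [0, 0.06, -0.05]]' --turn '[[0, 0, 0], [0, 0, 0]]' --grip '[189, 191]'

```text
time_s: 23.3
ee_pos: [494.3, 53.6, 32.9]
ee_rot: [73.7, 90.0, 39.0]
force: [-2.3, 2.4, -0.2]
gripper_width: 22.8
```

```bash
python3 rp.py 0 0.06 -0.05
```

```text
t 23.3 pl x,y [-114.65   12.57] cmd [-114.7   12.4] w 22.82 fingers 0.99 23.81 Ftool [ 0.23  0.71 -3.23] tau [0.175 0.545 0.077] z 32.9
```

Emit:
arm_command --slide '[[0, 0.04, -0.05], [0, 0.08, -0.07]]' --turn '[[0, 0, 0], [0, 0, 0]]' --grip '[193, 195]'

```text
time_s: 23.47
ee_pos: [493.9, 54.7, 32.9]
ee_rot: [166.9, 90.0, 132.2]
force: [-3.0, 2.8, -0.4]
gripper_width: 22.0
```

```bash
python3 rp.py 0 0.08 -0.07
```

```text
t 23.47 pl x,y [-115.59   13.27] cmd [-115.4   13.2] w 22.03 fingers 2.18 24.22 Ftool [ 0.39  0.6  -4.11] tau [0.163 0.69  0.107] z 32.9
```

Emit:
arm_command --slide '[[0, 0.04, -0.05], [0, 0.07, -0.08]]' --turn '[[0, 0, 0], [0, 0, 0]]' --grip '[197, 199]'

```text
time_s: 23.63
ee_pos: [493.5, 55.9, 32.9]
ee_rot: [178.7, 90.0, 144.0]
force: [-3.4, 4.4, 0.7]
gripper_width: 20.3
```

```bash
python3 rp.py 0 0.07 -0.08; python3 - <<'E'
from h import *
T=Tt()
im,d=env.grab_frame('wrist'); save('l_wrist.png',cv2.resize(im[130:240,180:340],None,fx=4,fy=4)); np.savez('l_wrist.npz',im=im,d=d,T=T)
im,d=env.grab_frame('side'); save('l_side.png',cv2.resize(im[180:310,200:360],None,fx=4,fy=4,interpolation=cv2.INTER_CUBIC))
E
```

```text
t 23.63 pl x,y [-116.55   13.97] cmd [-116.2   13.9] w 20.27 fingers 3.76 24.04 Ftool [-0.69  1.71 -5.27] tau [0.117 0.76  0.178] z 32.9
```

View pics/l_wrist.png

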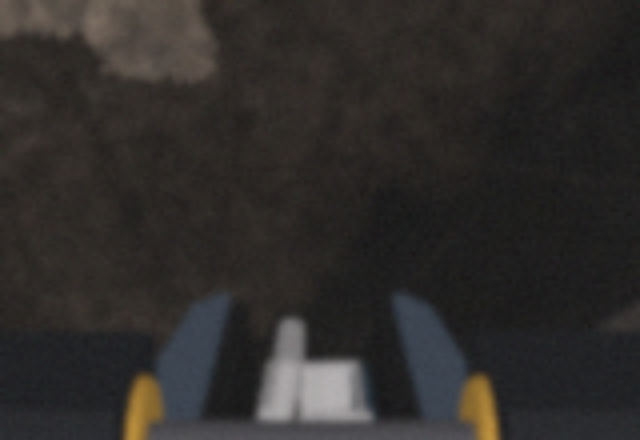

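View pics/l_side.png

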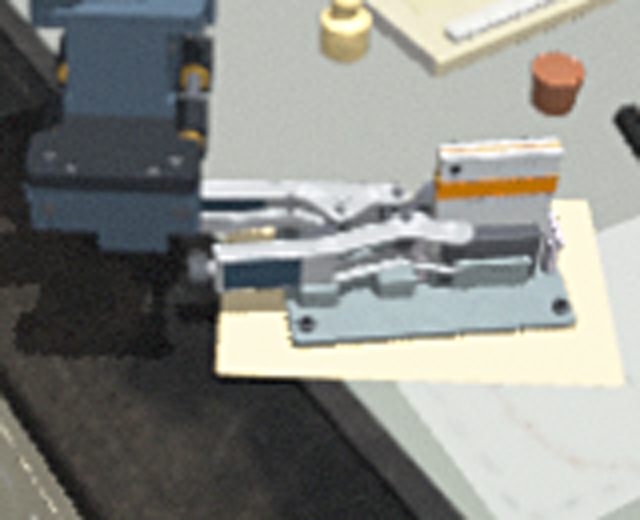

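Emit:
arm_command --slide '[[0, 0.1, -0.04], [0, 0.2, -0.06]]' --turn '[[0, 0, 0], [0, 0, 0]]' --grip '[200, 201]'

```text
time_s: 23.9
ee_pos: [494.1, 57.8, 32.9]
ee_rot: [-177.4, 90.0, 147.9]
force: [-2.5, 4.4, -0.3]
gripper_width: 19.1
```

```bash
python3 rp.py 0 0.2 -0.06
```

```text
t 23.9 pl x,y [-117.18   15.94] cmd [-116.8   15.9] w 19.07 fingers 6.37 25.43 Ftool [ 0.33  2.21 -4.57] tau [0.085 0.866 0.194] z 32.9
```

Emit:
arm_command --slide '[[0, 0.3, -0.02], [0, 0.6, -0.04], [0, 0.9, -0.05]]' --turn '[[0, 0, 0], [0, 0, 0], [0, 0, 0]]' --grip '[201, 201, 201]'

```text
time_s: 24.15
ee_pos: [498.6, 65.4, 32.8]
ee_rot: [-135.3, 89.9, -170.0]
force: [-4.8, 2.8, 0.8]
gripper_width: 19.7
```

```bash
python3 rp.py 0 0.9 -0.05
```

```text
t 24.15 pl x,y [-117.81   24.66] cmd [-117.3   24.9] w 19.71 fingers 15.05 34.75 Ftool [-0.76 -0.45 -5.55] tau [ 0.179  0.874 -0.141] z 32.8
```

Emit:
arm_command --slide '[[0, 0.2, -0.05], [0, 0.4, -0.08], [0, 0.6, -0.1], [0, 0.8, -0.1], [0, 1.0, -0.1], [0, 1.2, -0.1], [0, 1.4, -0.1], [0, 1.6, -0.1], [0, 1.8, -0.1], [0, 2.0, -0.1], [0, 2.0, -0.1], [0, 2.0, -0.1]]' --turn '[[0, 0, 0], [0, 0, 0], [0, 0, 0], [0, 0, 0], [0, 0, 0], [0, 0, 0], [0, 0, 0], [0, 0, 0], [0, 0, 0], [0, 0, 0], [0, 0, 0], [0, 0, 0]]' --grip '[188, 177, 166, 154, 143, 132, 121, 110, 98, 87, 80, 80]'

```text
time_s: 25.15
ee_pos: [509.8, 82.4, 32.9]
ee_rot: [137.3, 90.0, 102.6]
force: [-5.4, 1.3, 0.3]
gripper_width: 62.5
```

```bash
python3 rp.py 0 2.0 -0.1; cat > sc.py <<'E'
from h import *
import sys
n=sys.argv[1]
T=Tt()
im,d=env.grab_frame('wrist'); save(n+'_wrist.png',im); np.savez(n+'_wrist.npz',im=im,d=d,T=T)
P=cloud('wrist',d.astype(float),T)
T0=np.load('tnest.npy'); q=(P-T0[:3,3])@T0[:3,:3]
X=q[...,2]+65;Y=q[...,1]+1-1.2;h=P[...,2]
for x0 in range(-135,40,8):
    m=(d>0)&(X>x0)&(X<x0+6)&(h>25)&(h<60)&(abs(Y-20)<60)
    if m.sum()<4: continue
    o=np.argsort(Y[m]);y=Y[m][o];hh=h[m][o];k=np.where(np.diff(y)>3)[0]+1
    print(x0,[(round(float(a[0]),1),round(float(a[-1]),1),round(float(np.median(b)),0),len(a)) for a,b in zip(np.split(y,k),np.split(hh,k)) if len(a)>2])
for n2 in('scene','side'):
    im,d=env.grab_frame(n2); save(n+'_%s.png'%n2,cv2.resize(im[180:310,220:380],None,fx=4,fy=4,interpolation=cv2.INTER_CUBIC)); np.savez(n+'_%s.npz'%n2,im=im,d=d)
    P=cloud(n2,d.astype(float))
    m=(d>0)&(abs(P[...,0]-635)<45)&(abs(P[...,1]+58)<45)&(P[...,2]>94.5)&(P[...,2]<105); t=P[m];print(n2,'coupon top',len(t),t.mean(0).round(1),cv2.minAreaRect(t[:,:2].astype(np.float32)))
E
python3 sc.py m
```

```text
t 25.15 pl x,y [-118.33   45.04] cmd [-118.3   44.9] w 62.51 fingers 13.64 76.16 Ftool [-0.31 -2.02 -5.17] tau [ 0.167  0.762 -0.28 ] z 32.9
-135 [(3.2, 14.2, 46.0, 246), (20.5, 24.5, 46.0, 110), (76.3, 80.0, 45.0, 205)]
-127 [(13.7, 14.2, 40.0, 78), (18.2, 23.7, 51.0, 55), (35.3, 45.6, 32.0, 72), (76.5, 77.0, 41.0, 75)]
-119 [(13.8, 14.0, 31.0, 14), (34.4, 43.1, 32.0, 62), (76.6, 76.9, 31.0, 14)]
-111 [(13.8, 19.1, 53.0, 57), (33.3, 44.4, 53.0, 101), (76.4, 76.9, 56.0, 25)]
-103 [(13.8, 17.9, 47.0, 61), (32.0, 43.8, 53.0, 172), (76.5, 77.0, 53.0, 17)]
-95 [(14.0, 17.8, 47.0, 79), (31.3, 42.6, 53.0, 64)]
-87 [(17.3, 17.4, 38.0, 9)]
scene coupon top 148 [637.7 -53.3  96.4] ((638.8419799804688, -53.625885009765625), (11.34832763671875, 60.48134231567383), 64.25791931152344)
side coupon top 121 [638.8 -52.8  96.2] ((638.7052612304688, -52.214630126953125), (11.724931716918945, 60.44575881958008), 63.103660583496094)
```

View pics/m_side.png

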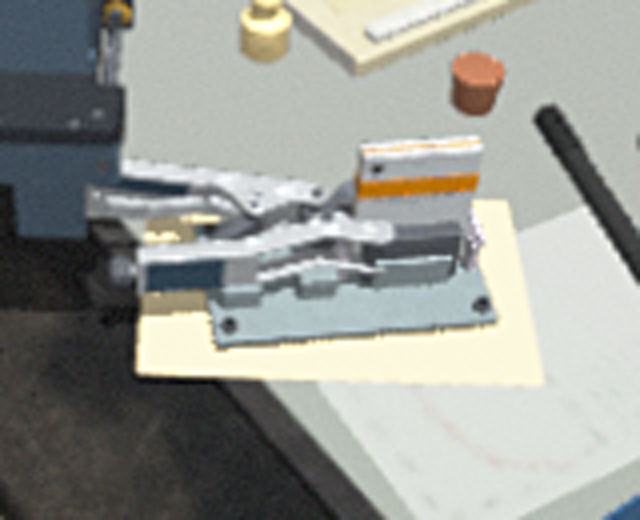

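Emit:
arm_command --slide '[[0, -0.2, 0], [0, -0.5, 0], [0, -0.8, 0], [0, -0.8, 0]]' --turn '[[0, 0, 0], [0, 0, 0], [0, 0, 0], [0, 0, 0]]' --grip '[60, 40, 17, 17]'

```text
time_s: 25.63
ee_pos: [506.4, 75.1, 33.5]
ee_rot: [30.7, 89.8, -4.0]
force: [0.5, -0.1, -0.0]
gripper_width: 84.3
```

```bash
python3 rp.py 0 -0.8 0;python3 sc.py n
```

```text
t 25.63 pl x,y [-116.9    37.14] cmd [-118.3   36.9] w 84.29 fingers -5.25 79.05 Ftool [0.01 0.24 0.48] tau [-0.011  0.02  -0.012] z 33.5
-135 [(-15.5, -4.4, 46.0, 389), (11.4, 15.5, 46.0, 110), (79.3, 80.0, 47.0, 95)]
-127 [(-5.3, -4.4, 43.0, 118), (9.9, 15.2, 51.0, 85), (33.8, 44.7, 33.0, 91), (79.1, 80.0, 43.0, 110)]
-119 [(-5.1, -4.6, 32.0, 33), (13.7, 14.0, 35.0, 6), (33.2, 41.6, 32.0, 92), (79.4, 79.9, 31.0, 34)]
-111 [(-5.2, -4.6, 57.0, 20), (8.9, 11.8, 52.0, 11), (31.8, 43.0, 53.0, 52), (79.3, 80.0, 57.0, 22)]
-103 [(-5.2, -4.7, 52.0, 37), (8.1, 11.8, 47.0, 46), (30.5, 42.5, 53.0, 182), (79.3, 79.9, 52.0, 35)]
-95 [(7.9, 12.3, 47.0, 78), (29.6, 41.3, 53.0, 123)]
-87 [(8.8, 12.7, 47.0, 78), (28.9, 29.7, 31.0, 6)]
-79 [(12.7, 13.2, 40.0, 14)]
scene coupon top 150 [637.4 -53.3  96.4] ((638.1744995117188, -52.959930419921875), (11.674269676208496, 60.50077438354492), 64.63851928710938)
side coupon top 118 [638.9 -52.7  96.1] ((638.96630859375, -52.57923126220703), (11.781033515930176, 60.779727935791016), 63.26569366455078)
```

View pics/n_side.png

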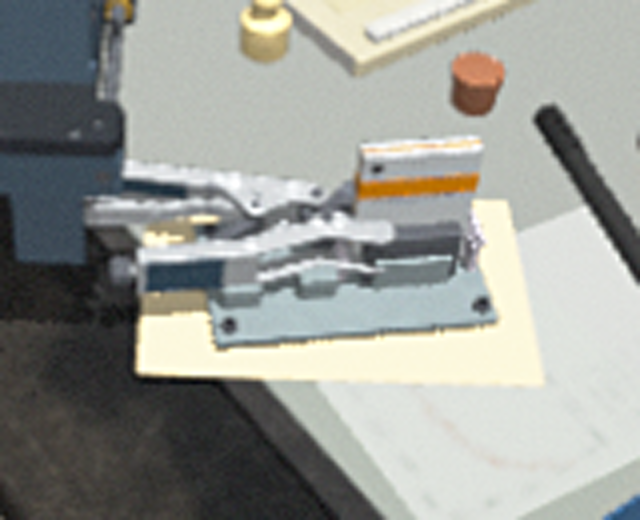

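View pics/n_scene.png

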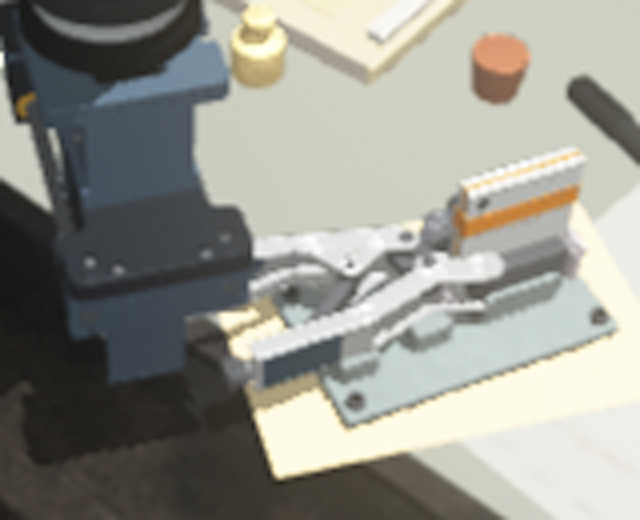

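View pics/k_scene.png

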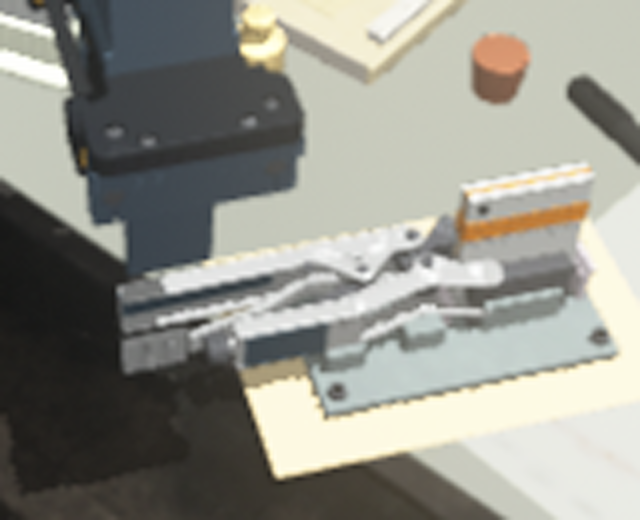

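Emit:
arm_command --slide '[[-1, 0, 0], [-4, 0, 0], [-8, 0, 0], [-12, 0, 2], [-16, -0.5, 6], [-18.7, -1, 10], [-18.7, -1.5, 14], [-18.7, -2, 18], [-18.7, -2.6, 22], [-18.7, -2.6, 22], [-18.7, -2.6, 22], [-18.7, -2.6, 22], [-18.7, -2.6, 22]]' --turn '[[0, 0, 0], [0, 0, 0], [0, 0, 0], [0, 0, 0], [0, 0, 0], [0, 0, 0], [0, 0, 0], [0, 0, 0], [0, 0, 0], [0, 0, 0], [0, 0, 0], [0, 0, 0], [0, 0, 0]]' --grip '[17, 17, 0, 0, 0, 0, 0, 0, 0, 0, 0, 0, 0]'

```text
time_s: 26.87
ee_pos: [670.4, -70.2, 220.2]
ee_rot: [172.5, 89.9, 137.8]
force: [-0.4, 0.1, 0.3]
gripper_width: 91.5
```

```bash
python3 rp.py -18.7 -2.6 22;python3 - <<'E'
from h import *
def plate(f,T):
    z=np.load(f);d=z['d'];P=cloud('wrist',d.astype(float),T)
    ok=(d>0)&(P[...,0]>430)&(P[...,0]<720)&(P[...,1]>-160)&(P[...,1]<130)&(P[...,2]>13)&(P[...,2]<19.5)
    B=P[ok];H=np.zeros((600,600),np.uint8);uv=np.stack([(B[:,0]-430)*2,(130-B[:,1])*2],1).astype(int)
    for u,v in uv: cv2.circle(H,(int(u),int(v)),2,255,-1)
    n,l,s,c=cv2.connectedComponentsWithStats(H);k=1+np.argmax(s[1:,4]);B=B[l[uv[:,1],uv[:,0]]==k]
    return cv2.minAreaRect(B[:,:2].astype(np.float32)),len(B)
T=Tt();im,d=env.grab_frame('wrist'); save('p_wrist.png',im); np.savez('p_wrist.npz',im=im,d=d,T=T)
print('before',plate('d_wrist.npz',np.load('d_wrist.npz')['T']));print('now',plate('p_wrist.npz',T))
E
```

```text
t 26.87 pl x,y [100.65  11.03] cmd [101.7  10.9] w 91.51 fingers -34.85 56.65 Ftool [-0.31 -0.17 -0.37] tau [ 0.015 -0.021  0.016] z 220.2
before (((609.0855712890625, -41.217864990234375), (84.11802673339844, 145.439208984375), 55.16484832763672), 2880)
now (((599.579345703125, -62.28142547607422), (34.525230407714844, 145.7307586669922), 63.97802734375), 1905)
```

View pics/p_wrist.png

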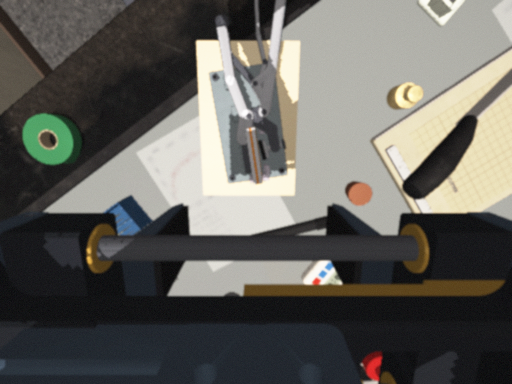

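```bash
cat > plate.py <<'E'
from h import *
from scipy.optimize import minimize
def pfit(f,a0):
    z=np.load(f);d=z['d'];im=z['im'];T=z['T'];P=cloud('wrist',d.astype(float),T)
    ok=(d>0)&(P[...,0]>480)&(P[...,0]<720)&(P[...,1]>-160)&(P[...,1]<80)&(P[...,2]>13.5)&(P[...,2]<20)
    B=P[ok][:,:2]
    # remove isolated: need neighbours
    from scipy.spatial import cKDTree
    t=cKDTree(B);n=np.array([len(x) for x in t.query_ball_point(B,3)]);B=B[n>4]
    H=np.zeros((600,600),np.uint8)
    return B
def run(f,a0):
    B=pfit(f,a0); out=[]
    best=None
    for a in np.arange(a0-4,a0+4,0.1):
        x=np.array([np.cos(np.radians(a)),np.sin(np.radians(a))]);y=np.array([-x[1],x[0]])
        u=B@x;v=B@y
        # sharpness of extremes
        s=(np.percentile(v,99.7)-np.percentile(v,.3))+(np.percentile(u,99.7)-np.percentile(u,.3))
        if best is None or s<best[0]:
            best=(s,a,np.percentile(u,[.2,99.8]),np.percentile(v,[.2,99.8]))
    s,a,u,v=best;x=np.array([np.cos(np.radians(a)),np.sin(np.radians(a))]);y=np.array([-x[1],x[0]])
    print(f,'ang',round(a,2),'len',round(np.ptp(u),1),round(np.ptp(v),1),'centre',(x*u.mean()+y*v.mean()).round(2),'left-edge centre',(x*u.mean()+y*(v[0]+42)).round(2))
    return B
if __name__=='__main__':
    import sys
    T=Tt();im,d=env.grab_frame('wrist'); np.savez('q_wrist.npz',im=im,d=d,T=T); print(T[:3,3])
    run('d_wrist.npz',-34.8);run('p_wrist.npz',-26);run('q_wrist.npz',-26)
    save('q_crop.png',cv2.resize(im[0:200,185:335],None,fx=3,fy=3,interpolation=cv2.INTER_CUBIC))
    P=cloud('wrist',d.astype(float),T)
    m=(d>0)&(abs(P[...,0]-638)<50)&(abs(P[...,1]+53)<50)&(P[...,2]>85)&(P[...,2]<110);t=P[m];print('coupon',np.percentile(t[:,2],[2,50,98]).round(1),cv2.minAreaRect(t[t[:,2]>94][:,:2].astype(np.float32)))
E
python3 plate.py
```

```text
[670.30412531 -69.93701953 220.40224418]
d_wrist.npz ang -35.3 len 145.2 83.7 centre [608.97 -40.84] left-edge centre [609.05 -40.73]
p_wrist.npz ang -26.4 len 145.0 83.8 centre [610.69 -39.97] left-edge centre [610.75 -39.86]
q_wrist.npz ang -25.9 len 145.3 83.8 centre [610.71 -40.01] left-edge centre [610.74 -39.94]
coupon [95.4 97.  98.6] ((640.45166015625, -52.46269226074219), (10.016308784484863, 59.113616943359375), 63.75736999511719)
```

View pics/q_crop.png

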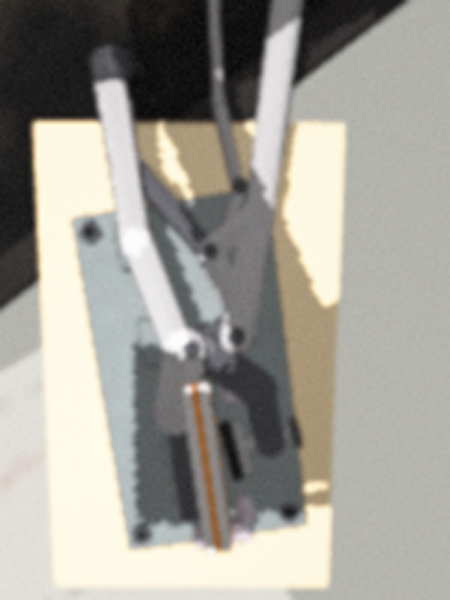

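```bash
python3 - <<'E'
from h import *
c=np.array([609.4,-40.9]);a=np.radians(-26.1)
p=c-42*np.array([np.cos(a),np.sin(a)]);print(p)
goal(mk([*p,150],63.9));goal(mk([*p,60],63.9));goal(mk([*p,20.5],63.9));print(st()['time_s'])
E
```

```text
[571.68284182 -22.42255487]
slide [7.0, -1.68, -10.94] turn [-0.15, -0.0, 0.0] rows>= 3.1
slide [16.0, -1.68, -10.94] turn [-0.15, -0.0, 0.0] rows>= 4.7
slide [19.95, -1.68, -10.94] turn [-0.15, -0.0, 0.0] rows>= 5.5
26.9667
```

Emit:
arm_command --slide '[[1, -0.4, -3], [3, -1.0, -6.5], [5, -1.5, -9.5], [7, -1.68, -10.94], [10, -1.68, -10.94], [13, -1.68, -10.94], [15, -1.68, -10.94], [15, -1.68, -10.94], [15, -1.68, -10.94], [15, -1.68, -10.94], [15, -1.68, -10.94]]' --turn '[[-0.05, 0, 0], [-0.1, 0, 0], [-0.15, 0, 0], [-0.15, 0, 0], [-0.15, 0, 0], [-0.15, 0, 0], [-0.15, 0, 0], [-0.15, 0, 0], [-0.15, 0, 0], [-0.15, 0, 0], [-0.15, 0, 0]]' --grip '[0, 0, 0, 0, 0, 0, 0, 0, 0, 0, 0]'

```text
time_s: 27.88
ee_pos: [573.0, -22.3, 72.0]
ee_rot: [24.0, 89.8, -2.1]
force: [0.7, 0.3, 0.1]
gripper_width: 91.0
```

```bash
python3 - <<'E'
from h import *
T=cmd([15,-1.68,-10.94],[-.15,0,0]);print(T.round(2))
T=Tt();print(st()['time_s'],T[:3,3],st()['gripper_width']);im,d=env.grab_frame('wrist'); np.savez('r_wrist.npz',im=im,d=d,T=T);save('r_wrist.png',im)
P=cloud('wrist',d.astype(float),T);q=(P-T[:3,3])@T[:3,:3];h=P[...,2]
for z0 in range(-60,0,4):
    s=''
    for lo,hi in((13,20.5),(25,60)):
        m=(d>0)&(q[...,2]>z0)&(q[...,2]<z0+4)&(h>lo)&(h<hi)&(abs(q[...,1])<62)
        y=np.sort(q[...,1][m]); 
        if len(y)>3: s+=str([(round(float(g[0]),1),round(float(g[-1]),1),len(g)) for g in np.split(y,np.where(np.diff(y)>3)[0]+1) if len(g)>3])+' | '
    print(z0,s)
E
```

```text
[[-0.0000e+00  4.4000e-01  9.0000e-01  5.7171e+02]
 [ 0.0000e+00  9.0000e-01 -4.4000e-01 -2.2460e+01]
 [-1.0000e+00 -0.0000e+00 -0.0000e+00  6.9970e+01]
 [ 0.0000e+00  0.0000e+00  0.0000e+00  1.0000e+00]]
27.8833 [573.00099642 -22.29237614  71.97043277] 90.97984077423953
-60 [(-18.2, -7.0, 108), (24.0, 28.5, 48), (41.7, 54.3, 139)] | 
-56 [(-17.8, -7.0, 106), (24.0, 29.4, 48), (40.4, 53.0, 146)] | 
-52 [(-17.9, -7.1, 108), (24.5, 29.7, 53), (39.5, 52.1, 138)] | 
-48 [(-18.0, -7.1, 107), (24.9, 29.6, 47), (38.4, 51.3, 142)] | 
-44 [(-18.0, -4.6, 124), (25.4, 30.6, 45), (37.1, 49.1, 137)] | 
-40 [(-18.3, -1.8, 141), (25.8, 30.6, 49), (35.9, 48.0, 135)] | 
-36 [(-38.5, -32.8, 5)] | [(-18.3, 1.0, 154), (26.2, 30.9, 45), (35.2, 47.7, 125)] | 
-32 [(-41.2, -22.6, 115), (-0.7, 28.8, 177), (35.9, 37.0, 8)] | [(-18.5, 3.9, 180), (26.6, 45.7, 175)] | 
-28 [(-40.2, -22.6, 76), (2.6, 28.8, 159)] | [(-21.3, 6.7, 180), (26.0, 44.5, 202)] | 
-24 [(-40.4, -22.7, 62), (-7.3, -5.6, 9), (5.0, 29.6, 141)] | [(-21.4, -7.3, 102), (-2.6, 9.1, 78), (23.7, 43.5, 145)] | 
-20 [(-40.6, -23.7, 91), (-7.4, -2.3, 23), (7.6, 28.2, 104)] | [(-21.7, -7.3, 102), (1.0, 12.0, 81), (21.4, 41.8, 181)] | 
-16 [(-40.7, -23.8, 97), (-7.4, -0.7, 37), (10.9, 25.7, 78)] | [(-21.8, -6.0, 113), (3.2, 15.0, 75), (18.9, 41.0, 227)] | 
-12 [(-41.0, -24.0, 103), (-7.4, 2.6, 53), (13.4, 23.4, 47)] | [(-21.9, -20.8, 10), (-17.4, -5.3, 108), (6.1, 40.9, 307)] | 
-8 [(-40.2, -24.1, 86), (-5.7, 5.2, 51)] | [(-16.6, -4.5, 106), (9.0, 39.2, 236)] | 
-4 [(-40.5, -21.6, 106), (-4.9, 7.7, 71)] | [(-16.0, -3.3, 107), (10.6, 38.2, 194)] |
```

View pics/r_wrist.png

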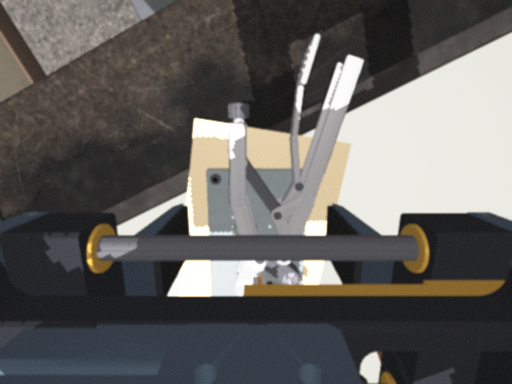

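Emit:
arm_command --slide '[[1.5, 0.05, 0], [3, 0.05, 0], [4, 0.05, 0], [4.6, 0.05, 0], [4.9, 0.05, 0], [4.95, 0.05, 0], [4.95, 0.05, 0], [4.95, 0.05, 0]]' --turn '[[0, 0, 0], [0, 0, 0], [0, 0, 0], [0, 0, 0], [0, 0, 0], [0, 0, 0], [0, 0, 0], [0, 0, 0]]' --grip '[0, 0, 0, 0, 0, 0, 0, 0]' --newtons 6

```text
time_s: 28.6
ee_pos: [572.5, -22.1, 21.1]
ee_rot: [26.9, 89.9, 0.8]
force: [-0.6, -0.1, 0.1]
gripper_width: 91.0
```

```bash
python3 rp.py 4.95 0.05 0
```

```text
t 28.6 pl x,y [-7.3  -5.13] cmd [-7.77 -5.41] w 90.96 fingers -50.89 40.07 Ftool [-0.05 -0.32 -0.5 ] tau [-0.013 -0.028 -0.008] z 21.1
```

Clear of everything. Close lightly on the plate edges.

Emit:
arm_command --slide '[[0, 0, 0], [0, 0, 0], [0, 0, 0], [0, 0, 0], [0, 0, 0]]' --turn '[[0, 0, 0], [0, 0, 0], [0, 0, 0], [0, 0, 0], [0, 0, 0]]' --grip '[8, 14, 18, 20, 20]'

```text
time_s: 29.02
ee_pos: [571.9, -22.2, 20.6]
ee_rot: [-33.8, 90.0, -59.9]
force: [0.0, -1.0, 1.5]
gripper_width: 84.2
```

```bash
python3 rp.py 0 0 0
```

```text
t 29.02 pl x,y [-7.65 -5.56] cmd [-7.77 -5.41] w 84.16 fingers -47.48 36.67 Ftool [-1.51 -0.86  0.42] tau [ 0.02   0.035 -0.168] z 20.6
```

```bash
python3 - <<'E'
from h import *
print(tc()[:3,3]); goal(mk([573.3,-17.8,20.5],55.0))
E
```

```text
[571.92367249 -22.01163116  20.46506621]
slide [-0.0, 0.44, -0.06] turn [0.155, -0.0, 0.0] rows>= 1.2
```

Emit:
arm_command --slide '[[0, 0, 0], [0, 0, 0], [0, 0.03, 0], [0, 0.06, 0], [0, 0.1, 0], [0, 0.14, -0.01], [0, 0.18, -0.02], [0, 0.22, -0.03], [0, 0.22, -0.03]]' --turn '[[0, 0, 0], [0, 0, 0], [0.01, 0, 0], [0.022, 0, 0], [0.036, 0, 0], [0.05, 0, 0], [0.064, 0, 0], [0.078, 0, 0], [0.078, 0, 0]]' --grip '[23, 26, 26, 26, 26, 26, 26, 26, 26]'

```text
time_s: 29.77
ee_pos: [572.9, -20.2, 20.6]
ee_rot: [3.4, 90.0, -27.3]
force: [-1.2, -4.6, 2.6]
gripper_width: 84.0
```

```bash
python3 - <<'E'
from rp import *
rp([0,.22,-.03],[.078,0,0])
E
```

```text
t 29.77 pl x,y [-8.02 -3.32] cmd [-8.4  -3.28] w 84.02 fingers -45.28 38.73 Ftool [-2.63 -4.55  1.35] tau [ 0.195 -0.327 -0.805] z 20.6
```

Plate is turning with the gripper at about 4.6 N. Second half (tool axes have turned by half).

```bash
python3 - <<'E'
from h import *
goal(mk([573.3,-17.8,20.5],55.0))
E
```

```text
slide [-0.0, 0.22, -0.05] turn [0.077, -0.0, 0.0] rows>= 0.6
```

Emit:
arm_command --slide '[[0, 0.03, 0], [0, 0.06, -0.01], [0, 0.1, -0.02], [0, 0.14, -0.03], [0, 0.18, -0.04], [0, 0.22, -0.05], [0, 0.22, -0.05], [0, 0.22, -0.05]]' --turn '[[0.01, 0, 0], [0.022, 0, 0], [0.036, 0, 0], [0.05, 0, 0], [0.064, 0, 0], [0.077, 0, 0], [0.077, 0, 0], [0.077, 0, 0]]' --grip '[26, 26, 26, 26, 26, 26, 26, 26]'

```text
time_s: 30.43
ee_pos: [574.0, -18.2, 20.6]
ee_rot: [13.3, 89.9, -21.8]
force: [1.1, -6.0, 2.6]
gripper_width: 83.8
```

Emit:
arm_command --slide '[[0, 0, 0], [0, 0, 0], [0, 0, 0], [0, 0, 0], [-0.5, 0, 0], [-2, 0, 0], [-5, 0, 0], [-9, 0, 0], [-13, 0, 1], [-17, 0, 4], [-20, 0, 8], [-20, 0, 11], [-20, 0, 14], [-20, 0, 14], [-20, 0, 14], [-20, 0, 14]]' --turn '[[0, 0, 0], [0, 0, 0], [0, 0, 0], [0, 0, 0], [0, 0, 0], [0, 0, 0], [0, 0, 0], [0, 0, 0], [0, 0, 0], [0, 0, 0], [0, 0, 0], [0, 0, 0], [0, 0, 0], [0, 0, 0], [0, 0, 0], [0, 0, 0]]' --grip '[15, 5, 0, 0, 0, 0, 0, 0, 0, 0, 0, 0, 0, 0, 0, 0]'

```text
time_s: 31.77
ee_pos: [687.0, -97.5, 219.7]
ee_rot: [-170.7, 89.9, 154.3]
force: [-1.1, 0.1, -1.4]
gripper_width: 91.2
```

```bash
python3 - <<'E'
from h import *
cmd([0,.22,-.05],[.077,0,0]);T=cmd([-20,0,14],[0,0,0]);print(T.round(2))
import plate
T=Tt();print(T[:3,3],st()['time_s']);im,d=env.grab_frame('wrist'); np.savez('s_wrist.npz',im=im,d=d,T=T)
plate.run('d_wrist.npz',-34.8);plate.run('s_wrist.npz',-34.8)
save('s_crop.png',cv2.resize(im[0:200,185:335],None,fx=3,fy=3,interpolation=cv2.INTER_CUBIC));save('s_wrist.png',im)
P=cloud('wrist',d.astype(float),T)
m=(d>0)&(abs(P[...,0]-638)<50)&(abs(P[...,1]+53)<50)&(P[...,2]>85)&(P[...,2]<110);t=P[m];print('coupon',np.percentile(t[:,2],[2,50,98]).round(1),cv2.minAreaRect(t[t[:,2]>94][:,:2].astype(np.float32)))
E
python3 sc.py t
```

```text
[[-0.0000e+00  5.7000e-01  8.2000e-01  6.8801e+02]
 [ 0.0000e+00  8.2000e-01 -5.7000e-01 -9.8050e+01]
 [-1.0000e+00 -0.0000e+00 -0.0000e+00  2.2046e+02]
 [ 0.0000e+00  0.0000e+00  0.0000e+00  1.0000e+00]]
[687.03517463 -97.48965922 219.71499287] 31.7667
d_wrist.npz ang -35.3 len 145.2 83.7 centre [608.97 -40.83] left-edge centre [609.05 -40.72]
s_wrist.npz ang -35.4 len 144.9 83.8 centre [609.5  -41.75] left-edge centre [609.56 -41.66]
coupon [95.4 96.9 98.4] ((637.4151611328125, -58.51148986816406), (9.27286434173584, 59.35176467895508), 54.92009353637695)
-71 [(-19.7, -8.7, 53.0, 43), (23.1, 27.3, 47.0, 23), (41.3, 52.6, 52.0, 40)]
-63 [(-19.8, -8.8, 53.0, 71), (22.9, 27.5, 46.0, 30), (38.8, 51.8, 53.0, 72)]
-55 [(-20.0, -7.9, 53.0, 72), (23.4, 28.9, 45.0, 34), (36.6, 49.0, 53.0, 66)]
-47 [(-20.1, -2.5, 53.0, 97), (24.4, 28.9, 46.0, 30), (33.9, 46.9, 53.0, 65)]
-39 [(-19.1, 3.1, 52.0, 113), (24.9, 43.8, 53.0, 87)]
-31 [(-22.9, -9.1, 53.0, 71), (-3.8, 8.8, 45.0, 53), (22.4, 41.9, 53.0, 95)]
-23 [(-23.1, -8.2, 53.0, 73), (0.8, 12.2, 46.0, 55), (16.4, 38.8, 53.0, 105)]
-15 [(-23.2, -6.0, 53.0, 75), (6.6, 37.0, 53.0, 166)]
-7 [(-16.2, -3.8, 53.0, 65), (10.5, 34.8, 53.0, 135)]
1 [(-15.2, -2.7, 53.0, 61), (14.1, 32.6, 53.0, 92)]
9 [(-20.0, -0.5, 53.0, 95), (8.9, 29.3, 53.0, 80)]
17 [(-20.2, 27.3, 53.0, 210)]
25 [(-20.2, 23.2, 52.0, 184)]
33 [(-15.7, -5.2, 53.0, 48), (7.7, 30.3, 48.0, 91)]
scene coupon top 143 [634.5 -59.6  96.5] ((634.957275390625, -59.96417236328125), (11.690139770507812, 59.83884048461914), 54.80392074584961)
side coupon top 125 [634.2 -58.5  96.1] ((634.8734741210938, -58.7293586730957), (11.970365524291992, 60.606658935546875), 54.913089752197266)
```

View pics/s_wrist.png

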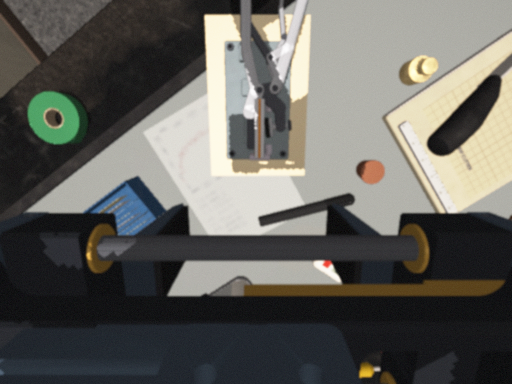

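View pics/t_scene.png

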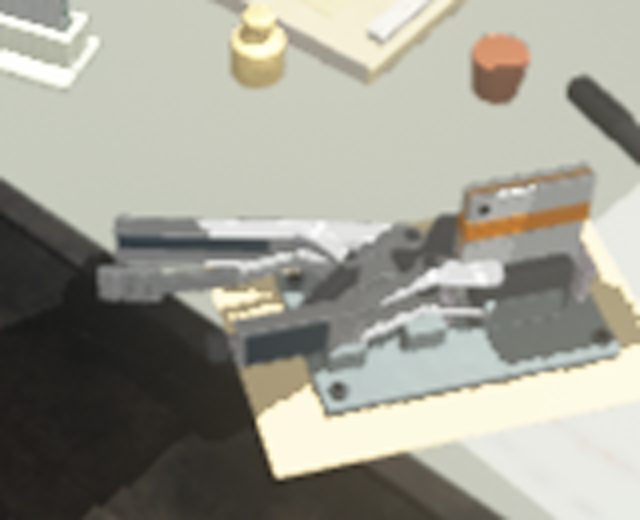

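View pics/t_side.png

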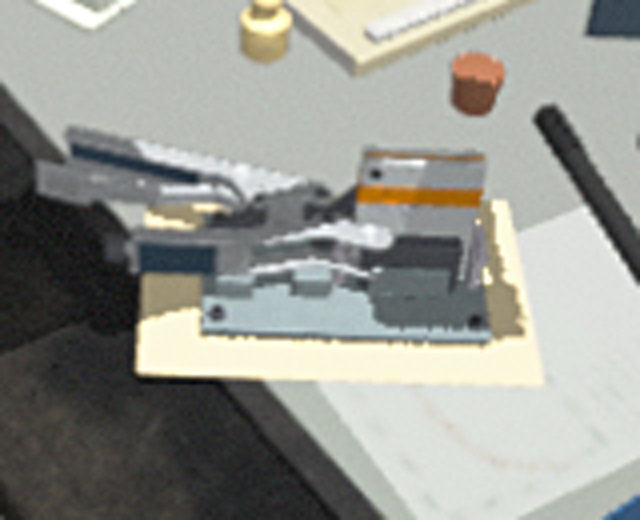

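```bash
python3 - <<'E'
from workcell import env
print(env.state()['time_s'],env.state()['force']); print(env.job_done())
E
```

```text
31.9667 [-1.05916247  0.36171684  0.77860957]
the job is handed in; nothing more can be done
None
```

I handed the job in at about 32 s. The coupon was clamped, released and left standing home as asked, but the pliers turned on their paper during the release and I had to put them back.

- **Placing:** I took the amber coupon from the rack and lowered it into the nest until it touched the floor.
- **Squeezing:** I squeezed the handles with the grip limited to 20 N, keeping the side force small. They snapped shut with the moving handle at about y = 25 and stayed shut on their own.
- **Clamp time:** After I let go, nothing touched the pliers for more than 5 s.
- **Release:** I pinched the lever tab and the handle end with the grip limited to 14 N, and the pliers sprung open.
- **What went wrong:** I held the handle end too long as it tried to swing out. The base plate turned about 9° and its centre moved about 2 mm.
- **Correction:** I then held the plate lightly by its long edges (6 N grip limit) and turned it back.

Last checks before hand-in:

| Check | Result |
|---|---|
| Plate position | within about 1 mm and 0.3° of where it started, by the wrist camera |
| Coupon | upright between the end stops, top at z ≈ 96.5 mm, the same as after placing |
| Jaws | open |
| Handle and lever | back where they were at the start |
| Robot | clear of everything |

I did not look at the green coupon again at the end, but I never touched it after taking the amber one from the rack. The temporary turn of the pliers is the one part that did not go as asked.

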